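Put the setting gauges back in the sloping foam insert

TASK

Put the blue T-shaped gauge and the pale bare-metal U-shaped gauge back into their matching cutouts in the sloping foam insert, and press each one down past the orange gripping nibs until it sits fully home on the cutout's floor all over, neither end standing up. Push firmly but do not ram them into the foam, let go, and do not shift or knock over the other things on the bench.

Things in the scene. Friction and masses are not known exactly. Their poses are not given: they have to be found in the camera images.
- tee_center (a point): Blue T-shaped gauge, rigid, 0.2 to 0.3 kg, 24 mm thick, lying flat. Point: centre of mass, on the stem's centre line, half-way up (12 mm over the underside). x points along the stem to the crossbar, z up out of the face that stays uppermost. Stem: y -10 to 10, x -73 to 27 mm. Crossbar: x 27 to 47, y -32 to 32 mm.
- yoke_center (a point): Pale bare-aluminium U-shaped gauge, red marks on its leg ends, rigid, 0.2 to 0.35 kg, 24 mm thick, lying flat. Point: middle of its back bar, half-way up. x along the bar, z up out of the face that stays uppermost, y to the open side. Bar: x -55 to 55, y -11 to 11 mm. Legs: 22 mm wide, outer faces at x -55 and 55, reaching to y 41 mm, 66 mm clear between. Centre of mass at y 9 mm.
- tee_home (a point): Where the T gauge's point must be, axes alike, when it is home in its cutout in the sloping foam. Axes: x up the slope (away from the robot), y left, z straight out of the foam. The foam's flat top is at z = 8 mm, the cutout's floor at z = -12 mm; a gauge at home stands 4 mm proud. The cutout has the T's outline plus 1.2 mm on every side, sharp-edged.
- yoke_home (a point): Where the U gauge's point must be, axes alike, when home in its cutout: same foam, axes, depth and clearance as tee_home. A tongue of foam fills the space between the legs. Between the two cutouts, 79 mm to the +y side of this point, a steel bar gauge (100 x 24 mm, 4 mm proud) is already seated and belongs there.
- nibs (a point): Springy orange nibs, stiff foam, 2.8 mm out of the cutout walls, 5 to 18 mm below the foam's top, sloping at their upper half. T: both sides of the stem at x -50 mm, both crossbar ends. U: both ends of the bar, both long sides of the bar at its middle. A gauge let into the mouth stops on them; 5 to 25 N press it past; they then hold it by friction. Point: top of the foam, middle.
- foam: Black foam insert on a yellow underlay, 160 mm (x, up the slope) x 240 mm (y) x 32 mm with it, fixed on a green stand, sloping 25 degrees up away from the robot; rigid but for the nibs and the underlay. Origin: middle of its underside; axes as in tee_home. Nothing stands over it.
- underlay (a joint): How far the soft yellow underlay, which is the floor of both cutouts, is squashed, in m: 0 untouched, about 1 mm for each 15 N of push on it, springing back when freed. More than 4 mm (60 N) spoils it.
- tee: The T gauge as a body; origin 12 mm below its point tee_center, same axes.
- yoke: The U gauge as a body; origin 12 mm below its point yoke_center, same axes.
- tube_a: Whitish clear capped tube of bearings, 49 mm wide, 117 mm tall, standing; origin under its centre. Bystander.
- tube_b: Another such tube. Bystander.
- gear_shaft: Steel gear on a shaft, standing on end, 72 mm wide, 105 mm tall; origin under its centre. Bystander.
- oil_bottle: Yellow bottle, 56 mm wide, 150 mm tall; origin under its centre. Bystander.
- tub_lid: Whitish round lid, 52 mm wide, 12 mm tall, lying; origin under its centre. Bystander.
Mind the look-alikes: they are no part of the job. What is meant by the yoke is not turquoise, and is the larger of those in its own colour.

How it is judged (in metres and radians):
At the end, for the whole second after the job is handed in: Both gauges rest in their cutouts, let go: each gauge's point within 3 mm of its home point along and across the slope and at most 2.2 mm above it (or 4 mm below, sunk into the soft floor), lying flat on the floor (within 0.04 rad) and lined up (within 0.06 rad) (x of tee_center in the frame of tee_home between -0.003 and 0.003 m and y of tee_center in the frame of tee_home between -0.003 and 0.003 m and z of tee_center in the frame of tee_home between -0.004 and 0.0022 m and angle between the z axis of tee_center and the z axis of tee_home, either way round below 0.04 rad and angle between the x axis of tee_center and the x axis of tee_home, either way round below 0.06 rad and linear speed of each of tee, yoke below 0.01 m/s and x of yoke_center in the frame of yoke_home between -0.003 and 0.003 m and y of yoke_center in the frame of yoke_home between -0.003 and 0.003 m and z of yoke_center in the frame of yoke_home between -0.004 and 0.0022 m and angle between the z axis of yoke_center and the z axis of yoke_home, either way round below 0.04 rad and angle between the x axis of yoke_center and the x axis of yoke_home, either way round below 0.06 rad); the robot touches nothing.
It fails at once if a bystander is shifted by more than 30 mm or knocked over (distance of any of tube_a, tube_b, gear_shaft, oil_bottle, tub_lid from where it was at the start of the episode above 0.03 m or angle between any of tube_a, tube_b, gear_shaft, oil_bottle, tub_lid's own z axis and vertical above 0.4 rad).
It fails at once if a gauge is rammed into the soft floor: the yellow underlay squashed by more than 4 mm (60 N) (value of joint underlay above 0.004 m).
It also fails if it takes over 69 s, if anything falls off the work surface, if the arm or the gripper's body presses on something with over 40 N, if the wrist force passes 120 N, or if a joint passes its speed limit or range.

ROBOT

A 6-joint arm with a two-finger parallel gripper is mounted at the origin on the work surface. World frame = base frame: x ahead of the robot, y to its left, z up, the work surface at z = 0. Lengths are in mm, angles in rad, forces in N, time in s.
With the tool pointing down it reaches from about 400 to 925 mm from the base axis. Payload 12.5 kg.
Tool frame: the origin (TCP) lies at the centre of the arm's flange, where the gripper is bolted on; the fingertips stand 190 mm ahead of it and the grasp point (between the pads) lies 171 mm ahead of it; z points along the fingers, y is the line along which they close (so a half turn about z gives the same grasp; the last joint's range is limited). The gripper opens to 95 mm and grips with 3 to 60 N. Pads are 20 mm wide; open, the fingers measure 119 mm over their backs; the gripper's body (75 mm by 180 mm) begins 59 mm behind the grasp point.
Start: joints at [-1.328, 0.491, 1.559, -0, 1.092, -0.106], TCP at [213.626, -587.358, 404.761] pointing down, gripper open.
Joint ranges: [-3.1, 3.1], [-0.84, 2.19], [0.05, 2.79], [-1.13, 4.28], [0.06, 2.93], [-2.69, 2.69]. Speed limits (rad/s): [2.22, 2.22, 2.79, 3.14, 3.14, 3.14].

INTERFACE

Orientations are given as [roll, pitch, yaw] about the fixed x, y, z axes, in that order (R = Rz(yaw) Ry(pitch) Rx(roll)).
In Python, from cell import env, read_camera, search_frame, cut_out gives the robot as it stands. The module is installed in compiled form; this text tells all that it offers.
- The arm moves only by the tool move_arm, never from a script. Its argument "commands" is a list of rows, each a list of 3 entries, a list of its own where there are three numbers: the shift along the world's x, y, z normalised to -1 to 1, where 1 is 0.03 m, then the turn about the world's z normalised to -1 to 1, where 1 is 0.08 rad, then the opening, from -1 (shut) to 1 (fully open), so that 0 is half open. A call has 1 to 20 rows; each row shifts and turns the commanded pose from where the row before left it; what a row does not reach is not made up. A row lasts 1/12 s, in which the tool goes at most 41.7 mm and 7.16 degrees, less where a joint would pass 70% of its speed; a pose out of reach is approached as far as the arm can. A call with a number of a shift or a turn outside -1 to 1 is refused whole. A call with a gripper value outside its range is refused whole. The fingers move at their own pace and stop on an object; the grip force is fixed at half the most. Time passes only in rows, so rows that do not move let the fingers close. It gives the time, the measured TCP pose, the force, the opening and the grip force at its end, in the units of the state.
- env.state(): the state, without advancing time (a new reading comes with each control period).
- read_camera(name): name is "scene" or "top" or "wrist"; returns a dict with "image" (420x560x3 uint8, red, green, blue), "fx", "fy", "cx", "cy" (pixels), "rvec" (rotation vector, rad) and "tvec" (3), from world to camera coordinates, as OpenCV has them. Camera axes: x right, y down, z forward; pixel columns grow to the right and rows downward; lengths in mm; the calibration is good to about 2 mm. The wrist camera is an equidistant fisheye: a pixel r from the principal point sees the ray r / f radians off the axis. A picture is of the moment at which its call begins. There is no depth.
- env.job_done(): hands the job in; it is judged then, once.
Trained networks look in a picture, given as the dict that the camera call returned (one of the last four; its "shot" number tells which), for a name from the list of things; names that differ only in an ending like _2 or _b are one class to them, and where a whole thing is asked for, a point or a joint stands for the part that bears it (a point fixed in the world has none). Each returns a list of dicts, best first, with "confidence" (0 to 1); they miss things now and then, are a little off and sometimes report something else, mostly with a low value. They report only what shows in the picture. A call takes as long as a camera call. They do not tell look-alikes from the thing itself.
- search_frame(thing, picture): "at" ([column, row] in pixels, amid what is visible of it).
- cut_out(thing, picture): "region" (420x560 bool, what is visible of it) and "at" ([column, row] in pixels, amid what is visible of it).
The state is a dict: "t": time; "joints": joint angles; "qvel": joint speeds; "tau": joint torques, N m; "eef_pos": TCP position; "tcp_rot": TCP orientation; "ft_force": force on the tool from outside, world axes, zero at the start; "moment": the same for the moment, N m; "opening": opening from 0.0 (shut) to 1.0 (fully open); "grip_force": force on a finger pad.
Only numpy, scipy, OpenCV 4.12 (cv2) and the standard library are available. Lean on these libraries where they do the work, as an engineer would, in place of code of your own. Each camera call takes 0.05 s, during which the arm holds its last target. There are 200 camera calls.

## Working session

There is one attempt and no reset: what is moved stays moved. The work goes in short steps, Python scripts to look and compute and a tool call to move; the robot and the scene stay as the last step left them, time stands still between calls to the robot, and variables do not carry over. Pictures are saved under pics/ and viewed, at most 10 in all, crops included, and the job is handed in when it is done.

Besides the shell and the picture viewer there is one more tool, called after "Request:" by a JSON object that holds its "method" and its "body", one argument or row to a line. move_arm: Moves the arm, as the interface text tells. Its arguments: {"type":"object","properties":{"commands":{"type":"array","items":{"type":"array"}}},"required":["commands"]}

```bash
mkdir -p pics; cat > h.py <<'E'
import numpy as np, cv2
from cell import env, read_camera, search_frame, cut_out
def save(p,n,crop=None,s=1):
    im=p["image"][:,:,::-1]
    if crop: im=im[crop[1]:crop[3],crop[0]:crop[2]]
    cv2.imwrite(n,cv2.resize(im,None,fx=s,fy=s,interpolation=cv2.INTER_CUBIC))
E
python3 - <<'E'
from h import *
a=read_camera("top");b=read_camera("scene")
np.savez('p0.npz',top=a["image"],scene=b["image"])
for p in(a,b): print({k:v for k,v in p.items() if k!="image"})
save(a,'pics/top.png',s=1.4);save(b,'pics/scene.png',s=1.4)
for n in ['tee','yoke','foam']:
  for q in (a,b):print(n,[(np.round(d["at"]),round(d["confidence"],2)) for d in search_frame(n,q)])
print(env.state())
E
```

```text
{'fx': 420.3272627066405, 'fy': 420.3272627066405, 'cx': 283.85251661812254, 'cy': 213.18852002628321, 'rvec': array([ 2.18129697, -2.17130556,  0.10565209]), 'tvec': array([ -29.03910496,  509.11553438, 1023.5190177 ]), 'shot': 1}
{'fx': 400.72896975656005, 'fy': 400.72896975656005, 'cx': 278.39669246932806, 'cy': 210.04612509252266, 'rvec': array([ 1.20816714,  2.35877131, -0.90796715]), 'tvec': array([ 301.66074088, -255.93955062, 1278.02164538]), 'shot': 2}
tee [(array([147., 239.]), 0.73), (array([263., 150.]), 0.38)]
tee [(array([414., 277.]), 0.9)]
yoke [(array([433., 292.]), 0.97), (array([400., 238.]), 0.89), (array([442., 214.]), 0.88), (array([146., 238.]), 0.64)]
yoke [(array([211., 133.]), 0.91), (array([162., 162.]), 0.82), (array([200., 162.]), 0.79)]
foam [(array([261., 152.]), 0.92)]
foam [(array([252., 262.]), 0.64)]
{'t': 0.4, 'joints': array([-1.32759254e+00,  4.91011717e-01,  1.55895497e+00, -3.30189968e-06,
        1.09172400e+00, -1.05652202e-01]), 'qvel': array([ 0.00050647, -0.00030609, -0.00058371,  0.00148014, -0.0005392 ,
       -0.00059271]), 'tau': array([-1.57082573e-03, -6.11920309e+01, -2.58174795e+01,  6.92676986e-02,
        4.53292660e-02, -5.18328420e-05]), 'eef_pos': array([ 213.63079912, -587.36023393,  404.6725509 ]), 'tcp_rot': array([-3.14149485e+00, -7.42489239e-06,  3.48857511e-01]), 'ft_force': array([-0.33140504, -0.01100094, -0.1184754 ]), 'moment': array([-0.04589476,  0.00300983,  0.03694698]), 'grip_force': 0.0, 'opening': 0.9995419919510857}
```

View pics/top.png

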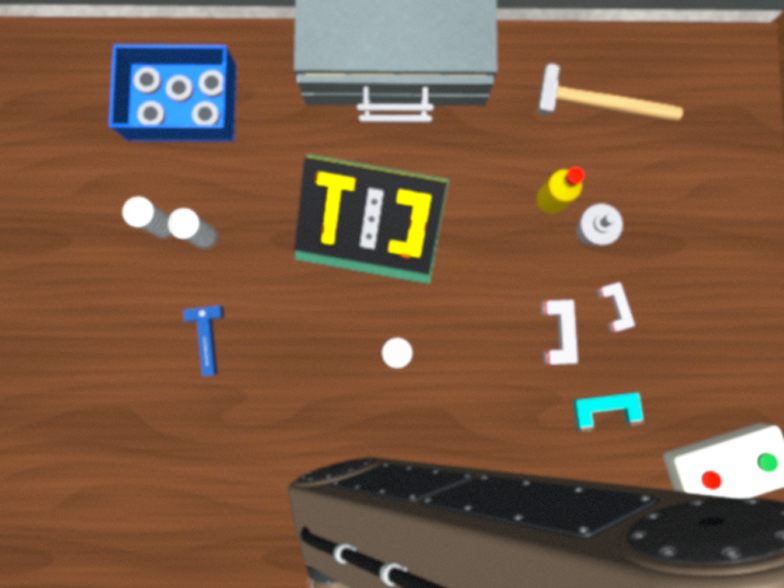

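View pics/scene.png

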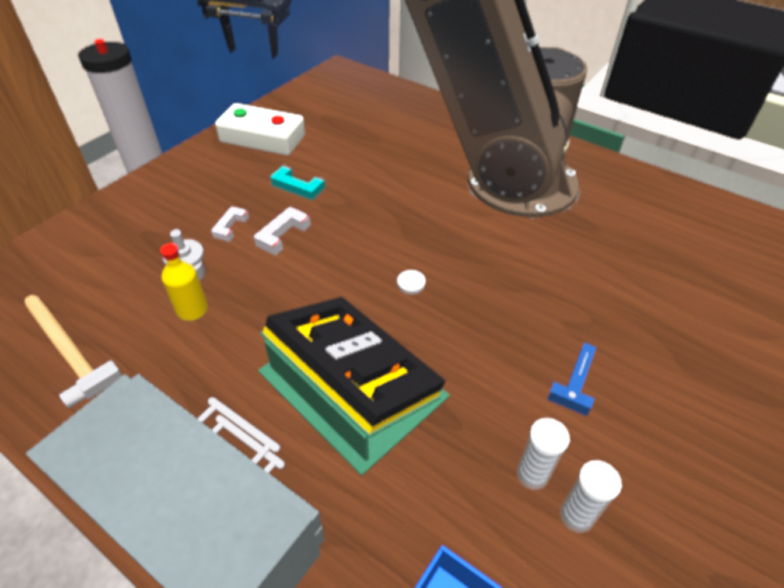

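Top view (scaled 1.4): blue T at (205,340); cutouts at (335,207) for the T and (412,225) for the U. There are three U-shapes: a large pale one at (562,332), a small pale one at (618,307) and a turquoise one at (610,410). The large pale one with red leg ends fits the yoke. I'll confirm it with a crop while measuring.

```bash
cat >> h.py <<'E'
def ray(p,uv):
    uv=np.atleast_2d(uv).astype(float)
    R=cv2.Rodrigues(np.array(p["rvec"]))[0]; t=np.array(p["tvec"]).ravel()
    x=(uv-[p["cx"],p["cy"]])/[p["fx"],p["fy"]]
    if p.get("fish"):
        r=np.linalg.norm(x,axis=1,keepdims=True); d=np.hstack([x/np.maximum(r,1e-9)*np.sin(r),np.cos(r)])
    else: d=np.hstack([x,np.ones((len(x),1))])
    return -R.T@t, d@R
def onplane(p,uv,z=None,n=(0,0,1),o=None):
    C,d=ray(p,uv); n=np.array(n,float); o=np.array([0,0,z]) if o is None else np.array(o)
    return C+d*((o-C)@n/(d@n))[:,None]
def proj(p,X):
    R=cv2.Rodrigues(np.array(p["rvec"]))[0]; c=np.atleast_2d(X)@R.T+np.array(p["tvec"]).ravel()
    if p.get("fish"):
        r=np.linalg.norm(c[:,:2],axis=1); th=np.arctan2(r,c[:,2]); x=c[:,:2]/r[:,None]*th[:,None]
    else: x=c[:,:2]/c[:,2:]
    return x*[p["fx"],p["fy"]]+[p["cx"],p["cy"]]
def wrist():
    p=read_camera("wrist"); p["fish"]=True; return p
E
python3 - <<'E'
from h import *
a=read_camera("top");b=read_camera("scene")
print('look',ray(a,[[283,213]]))
for n in ['tee','yoke']:
  for d in cut_out(n,a):
    m=d["region"]; ys,xs=np.nonzero(m); 
    r=cv2.minAreaRect(np.c_[xs,ys].astype(np.float32)); bx=onplane(a,cv2.boxPoints(r),24)
    print(n,round(d["confidence"],2),np.round(d["at"]),m.sum(),'cen',onplane(a,[[xs.mean(),ys.mean()]],24).round(),'box',bx.round().tolist())
for n in ['tube_a','gear_shaft','oil_bottle','tub_lid']:
  for d in search_frame(n,a): print(n,round(d["confidence"],2),np.round(d["at"]),onplane(a,[d["at"]],50).round())
# foam corners: top (pixels/1.4), scene
tp=np.array([[306,155],[448,180],[430,281],[295,259]])/1.4
print(onplane(a,tp,80).round())
# fit foam pose: x,y,z,yaw using top-surface corners in both views (order: far-left, far-right, near-right, near-left), foam origin at underside
sc=np.array([[370,427],[268,326],[343,299],[443,381]])/1.4
from scipy.optimize import least_squares
tp2=np.array([[306,155],[448,180],[434,274],[297,251]])/1.4
X=np.array([[80,120,32],[80,-120,32],[-80,-120,32],[-80,120,32.]])
s=np.deg2rad(25);Ry=np.array([[np.cos(s),0,-np.sin(s)],[0,1,0],[np.sin(s),0,np.cos(s)]])
Rz=lambda w:cv2.Rodrigues(np.array([0,0,w]))[0]
f=lambda v:np.r_[(proj(a,X@(Rz(v[3])@Ry).T+v[:3])-tp2).ravel(),(proj(b,X@(Rz(v[3])@Ry).T+v[:3])-sc).ravel()]
r=least_squares(f,[650,50,60,-.1]);print(r.x,r.fun.round(1))
im=np.hstack([cv2.resize(a["image"][190:320,370:500],(390,390),interpolation=cv2.INTER_CUBIC),cv2.resize(b["image"][100:200,140:240],(390,390),interpolation=cv2.INTER_CUBIC)])
cv2.imwrite('pics/u.png',im[:,:,::-1])
E
```

```text
look (array([ 412.64491111,  -22.06030557, 1066.24134079]), array([[ 0.09268959, -0.00240198, -0.99569432]]))
tee 0.7 [144. 240.] 687 cen [[442. 312.  24.]] box [[484.0, 354.0, 24.0], [498.0, 285.0, 24.0], [382.0, 259.0, 24.0], [368.0, 327.0, 24.0]]
yoke 0.78 [440. 217.] 391 cen [[ 498. -416.   24.]] box [[528.0, -380.0, 24.0], [542.0, -421.0, 24.0], [465.0, -444.0, 24.0], [451.0, -404.0, 24.0]]
yoke 0.76 [403. 238.] 739 cen [[ 451. -317.   24.]] box [[504.0, -280.0, 24.0], [508.0, -338.0, 24.0], [397.0, -342.0, 24.0], [393.0, -284.0, 24.0]]
yoke 0.62 [432. 292.] 745 cen [[ 316. -392.   24.]] box [[332.0, -333.0, 24.0], [349.0, -449.0, 24.0], [294.0, -455.0, 24.0], [278.0, -339.0, 24.0]]
yoke 0.57 [262. 155.] 7130 cen [[662.  26.  24.]] box [[597.0, 173.0, 24.0], [775.0, 144.0, 24.0], [727.0, -117.0, 24.0], [550.0, -85.0, 24.0]]
tube_a 0.74 [139. 163.] [[630. 330.  50.]]
tube_a 0.59 [104. 158.] [[640. 416.  50.]]
tube_a 0.22 [402. 239.] [[ 445. -313.   50.]]
gear_shaft 0.57 [428. 161.] [[ 638. -380.   50.]]
gear_shaft 0.44 [137. 164.] [[626. 333.  50.]]
oil_bottle 0.68 [401. 137.] [[ 697. -316.   50.]]
tub_lid 0.9 [283. 250.] [[417. -24.  50.]]
tub_lid 0.25 [265. 154.] [[652.  20.  50.]]
[[ 751.  132.   80.]
 [ 709. -112.   80.]
 [ 534.  -81.   80.]
 [ 570.  147.   80.]]
[ 6.59403346e+02  1.95319049e+01  4.12670343e+01 -1.70263273e-01] [ 0.1  2.1 -0.6  1.7 -2.8 -1.  -0.4 -1.4  2.1 -3.3 -2.3 -2.7 -3.   2.2
 -0.9  3.4]
```

View pics/u.png

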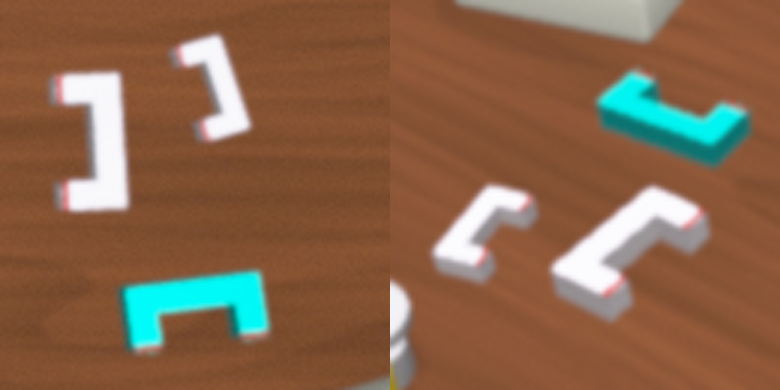

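The crop confirms it. The larger pale U with red leg ends, at top px (403,238), is the yoke; the small pale one at (440,217) and the turquoise one at (432,292) are look-alikes. I'm moving over the yoke now.

Request:
{"method": "move_arm", "body": {
  "commands": [
    [[0.8, 0.9, -0.2], -0.4, 1],
    [[0.8, 0.9, -0.2], -0.4, 1],
    [[0.8, 0.9, -0.2], -0.4, 1],
    [[0.8, 0.9, -0.2], -0.4, 1],
    [[0.8, 0.9, -0.2], -0.4, 1],
    [[0.8, 0.9, -0.2], -0.4, 1],
    [[0.8, 0.9, -0.2], -0.4, 1],
    [[0.8, 0.9, -0.2], -0.4, 1],
    [[0.8, 0.9, -0.2], -0.4, 1],
    [[0.6, 0.6, -0.2], -0.3, 1],
    [[0, 0, 0], 0, 1],
    [[0, 0, 0], 0, 1]
  ]
}}

```text
t: 1.8
eef_pos: [448.4, -325.5, 344.6]
tcp_rot: [-3.141, 0.0, 0.04]
ft_force: [0.1, -0.6, 0.2]
opening: 0.999
grip_force: 0.0
```

```bash
python3 - <<'E'
from h import *
p=wrist(); print({k:v for k,v in p.items() if k!="image"}); save(p,'pics/w1.png',s=1.4)
print(ray(p,[[p["cx"],p["cy"]]]),env.state()["eef_pos"],env.state()["tcp_rot"])
for d in cut_out('yoke',p):
    print(d["confidence"],d["at"],d["region"].sum(),onplane(p,[d["at"]],24))
E
```

```text
{'fx': 325.19226210127806, 'fy': 325.19226210127806, 'cx': 279.1844019181599, 'cy': 207.94468997685422, 'rvec': array([-2.1217085 ,  2.04029499,  0.26543783]), 'tvec': array([-343.88162988,  406.66036888,  443.41381333]), 'shot': 5, 'fish': True}
(array([ 519.60151419, -323.84851324,  324.62200751]), array([[-0.25557187, -0.00990151, -0.96673935]])) [ 447.77018691 -326.25201282  344.80984315] [3.14139641e+00 1.03687693e-04 3.84194301e-02]
0.98 [380.7, 149.1] 2383 [[ 501.83231356 -421.26265765   24.        ]]
0.81 [332.6, 315.3] 1581 [[ 320.03731229 -390.58940373   24.        ]]
```

View pics/w1.png

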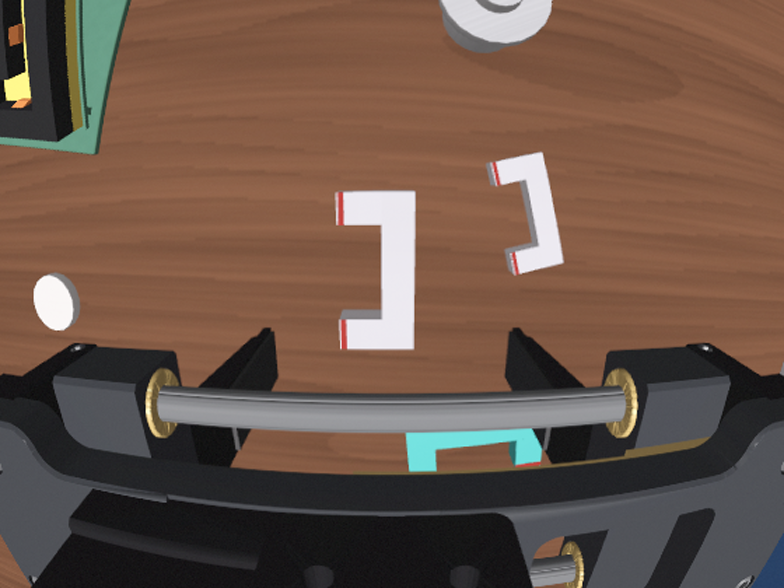

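```bash
cat >> h.py <<'E'
from scipy.optimize import minimize
U=np.array([[-55,-11],[55,-11],[55,41],[33,41],[33,11],[-33,11],[-33,41],[-55,41]],float)
T=np.array([[-73,-10],[27,-10],[27,-32],[47,-32],[47,32],[27,32],[27,10],[-73,10]],float)
def dens(P,k=12):
    return np.vstack([np.linspace(P[i],P[(i+1)%len(P)],k,endpoint=False) for i in range(len(P))])
def render(p,X):
    uv=proj(p,X); m=np.zeros((420*4,560*4),np.uint8)
    cv2.fillPoly(m,[np.round((uv+.5)*4-.5).astype(np.int32)],255)
    return cv2.resize(m,(560,420),interpolation=cv2.INTER_AREA)/255.
def fit(p,mask,P,v0,place,steps):
    """place(v,P)->world pts ; minimise mask mismatch"""
    D=dens(P); f=lambda v:np.abs(render(p,place(v,D))-mask).sum()
    sx=np.vstack([v0]+[np.array(v0)+np.eye(len(v0))[i]*steps[i] for i in range(len(v0))])
    r=minimize(f,v0,method="Nelder-Mead",options=dict(initial_simplex=sx,xatol=.02,fatol=.3,maxiter=400))
    r=minimize(f,r.x,method="Nelder-Mead",options=dict(initial_simplex=r.x+(sx-sx[0])*.4,xatol=.02,fatol=.3,maxiter=400))
    return r.x,r.fun
def flat(z):
    def g(v,D):
        c,s=np.cos(v[2]),np.sin(v[2]); return np.c_[v[0]+c*D[:,0]-s*D[:,1],v[1]+s*D[:,0]+c*D[:,1],np.full(len(D),z)]
    return g
E
python3 - <<'E'
from h import *
p=wrist(); im=p["image"].astype(int); roi=np.zeros((420,560),bool); roi[125:260,225:310]=1
m=(roi&(im.min(2)>185)|(roi&(im[:,:,0]>170)&(im[:,:,1]<100))).astype(float)
print(m.sum(),fit(p,m,U,[451,-335,.04],flat(24),[8,8,.1]))
E
```

```text
3953.0 (array([ 4.53102637e+02, -3.30905203e+02,  3.58885242e-02]), np.float64(175.7450980392157))
```

Request:
{"method": "move_arm", "body": {
  "commands": [
    [[0.18, -0.15, 0], 0, 0],
    [[0, 0, -0.9], 0, 0],
    [[0, 0, -0.9], 0, 0],
    [[0, 0, -0.9], 0, 0],
    [[0, 0, -0.9], 0, 0],
    [[0, 0, -0.8], 0, 0],
    [[0, 0, -0.3], 0, 0],
    [[0, 0, 0], 0, 0],
    [[0, 0, 0], 0, 0]
  ]
}}

```text
t: 2.7
eef_pos: [453.1, -331.6, 204.2]
tcp_rot: [3.141, -0.0, 0.036]
ft_force: [0.1, -0.2, 0.1]
opening: 0.507
grip_force: 0.0
```

Request:
{"method": "move_arm", "body": {
  "commands": [
    [[0, 0, 0], 0, -1],
    [[0, 0, 0], 0, -1],
    [[0, 0, 0], 0, -1],
    [[0, 0, 0], 0, -1],
    [[0, 0, 0], 0, -1],
    [[0, 0, 0], 0, -1],
    [[0, 0, 1], 0, -1],
    [[0, 0, 1], 0, -1],
    [[0, 0, 1], 0, -1],
    [[0, 0, 1], 0, -1],
    [[0, 0, 0], 0, -1]
  ]
}}

```text
t: 3.62
eef_pos: [453.5, -331.1, 329.0]
tcp_rot: [3.136, -0.005, 0.037]
ft_force: [0.6, -0.5, -1.5]
opening: 0.227
grip_force: 30.0
```

Request:
{"method": "move_arm", "body": {
  "commands": [
    [[0.3, 0.9, 0.2], -0.2, -1],
    [[0.4, 0.9, 0.2], -0.2, -1],
    [[0.4, 0.9, 0.2], -0.2, -1],
    [[0.4, 0.9, 0.2], -0.2, -1],
    [[0.4, 0.9, 0.2], -0.2, -1],
    [[0.4, 0.9, 0.2], -0.2, -1],
    [[0.4, 0.9, 0.2], -0.2, -1],
    [[0.4, 0.9, 0], -0.2, -1],
    [[0.4, 0.9, 0], -0.2, -1],
    [[0.4, 0.9, 0], -0.2, -1],
    [[0.4, 0.9, 0], -0.2, -1],
    [[0.4, 0.9, 0], -0.2, -1],
    [[0.2, 0.9, 0], -0.2, -1],
    [[0, 0.3, 0], 0, -1],
    [[0, 0, 0], 0, -1],
    [[0, 0, 0], 0, -1]
  ]
}}

```text
t: 4.95
eef_pos: [599.7, 29.1, 365.2]
tcp_rot: [3.141, 0.001, -0.17]
ft_force: [-0.7, -0.4, -3.0]
opening: 0.227
grip_force: 30.0
```

```bash
python3 - <<'E'
from h import *
p=wrist(); print(p["rvec"],p["tvec"]); np.save('w2.npy',p,allow_pickle=True);save(p,'pics/w2.png',s=1.4)
print(env.state()["eef_pos"],env.state()["tcp_rot"])
E
```

```text
[-1.90726744  2.26338452  0.29464055] [128.8664684  547.14638127 502.35061082]
[599.761454    28.40517328 365.42005666] [ 3.14114353e+00  6.64432864e-04 -1.71003680e-01]
```

View pics/w2.png

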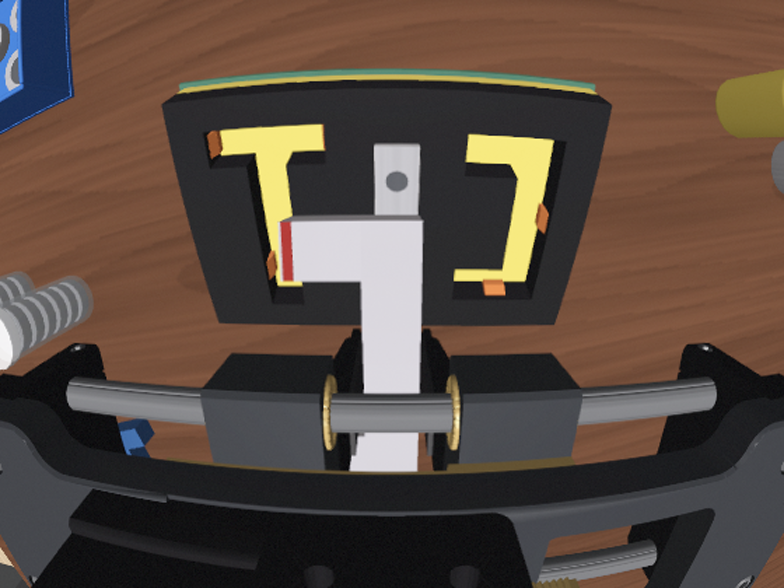

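The wrist view (scaled 1.4) shows the T cutout at about (270,205) and the U cutout at about (515,210). The steel bar is between them, and the held yoke is in front, gripped straight. I'll fit the foam pose from the yellow floors as seen through the mouths.

```bash
cat >> h.py <<'E'
s_=np.deg2rad(25);RY=np.array([[np.cos(s_),0,-np.sin(s_)],[0,1,0],[np.sin(s_),0,np.cos(s_)]])
RZ=lambda w:cv2.Rodrigues(np.array([0,0,float(w)]))[0]
def grow(P,g):  # offset rectilinear ccw polygon outward
    n=len(P);o=[]
    for i in range(n):
        a=P[i]-P[i-1];b=P[(i+1)%n]-P[i];na=np.array([a[1],-a[0]])/np.linalg.norm(a);nb=np.array([b[1],-b[0]])/np.linalg.norm(b);o.append(P[i]+g*(na+nb))
    return np.array(o)
def foamfit(p,known,v0=(659,19.5,70,-.17,0,60,0,-70),th=25):
    """v: top-centre x,y,z, yaw, tee_home x,y, yoke_home x,y in foam axes"""
    im=p["image"].astype(int); R_,G,B=im[:,:,0],im[:,:,1],im[:,:,2]
    ye=(R_>170)&(G>150)&(B<G-50); org=(R_>150)&(G<R_-45)&(G>B+10)&(G>60)&~ye
    C=dens
    def W(v,xy,z): return (np.c_[xy,np.full(len(xy),z)])@(RZ(v[3])@RY).T+v[:3]
    Tg,Ug=C(grow(T,1.2)),C(grow(U,1.2)); F=C(np.array([[-80,-120],[80,-120],[80,120],[-80,120]],float),30)
    blk=im.max(2)<75
    def parts(v):
        return [render(p,W(v,Q+o,0))*render(p,W(v,Q+o,-20)) for Q,o in((Tg,v[4:6]),(Ug,v[6:8]))]
    ok=~known&~cv2.dilate(org.astype(np.uint8),np.ones((3,3))).astype(bool)
    def f(v):
        a,b=parts(v); fr=render(p,W(v,F,0))
        e=np.abs(np.clip(a+b,0,1)-ye*roi)[ok].sum()
        return e+0.3*np.abs(fr-top)[ok].sum()
    roi=cv2.dilate((render(p,W(np.array(v0),F,0))>.5).astype(np.uint8),np.ones((9,9)))>0
    top=np.zeros((420,560)); 
    bm=cv2.morphologyEx((blk|ye|org)&True if False else blk.astype(np.uint8),cv2.MORPH_OPEN,np.ones((3,3)))
    inner=render(p,W(np.array(v0),dens(np.array([[-65,-105],[65,-105],[65,105],[-65,105]],float)),0))>.5
    top=((bm>0)&roi|inner).astype(float)
    v=np.array(v0,float);st=np.array([4,4,4,.02,4,4,4,4.])
    for k in range(5):
        sx=np.vstack([v]+[v+np.eye(8)[i]*st[i] for i in range(8)])
        r=minimize(f,v,method="Nelder-Mead",options=dict(initial_simplex=sx,xatol=.02,fatol=.2,maxiter=700)); v=r.x; st=st*.6
    o=p["image"].copy(); a,b=parts(v); fr=render(p,W(v,F,0))
    for m,c in((a+b,(0,0,255)),(fr,(255,0,255))):
        cn,_=cv2.findContours((m>.5).astype(np.uint8),cv2.RETR_LIST,cv2.CHAIN_APPROX_NONE); cv2.drawContours(o,cn,-1,c,1)
    return v,r.fun,o
E
cat > ff.py <<'E'
from h import *
p=np.load('w2.npy',allow_pickle=True).item()
known=np.zeros((420,560),bool); known[148:,190:310]=1; known[232:]=1
v,e,o=foamfit(p,known); print(v.round(2),e)
cv2.imwrite('pics/fit.png',cv2.resize(o[40:240,100:450,::-1],None,fx=2.2,fy=2.2,interpolation=cv2.INTER_NEAREST))
np.save('foam.npy',v)
for n,k in(('tee',4),('yoke',6)):
    h=np.r_[v[k:k+2],-8]@(RZ(v[3])@RY).T+v[:3]; print(n+'_home',h.round(1))
# held yoke, front half top face
im=p["image"].astype(int); m=((im.min(2)>150)|((im[:,:,0]>140)&(im[:,:,1]<80)&(im[:,:,2]<80)))
ok=np.zeros((420,560),bool); ok[157:240,195:310]=1
s=env.state();print(s["eef_pos"],s["tcp_rot"])
z=s["eef_pos"][2]-180.2
D=dens(U);f=lambda q:np.abs(render(p,flat(z)(q,D))-m)[ok].sum()
q=np.array([s["eef_pos"][0],s["eef_pos"][1],s["tcp_rot"][2]])
for st in(4,2,1):
    r=minimize(f,q,method="Nelder-Mead",options=dict(initial_simplex=np.vstack([q,q+[st,0,0],q+[0,st,0],q+[0,0,.02*st]]),xatol=.02,fatol=.2));q=r.x
print('held',q,r.fun)
E
time python3 ff.py
```

```text
[ 6.4696e+02  2.0980e+01  7.6940e+01 -1.8000e-01  7.5000e+00  6.9630e+01
 -5.9800e+00 -8.6530e+01] 1902.9892733564013
tee_home [669.2  87.8  72.9]
yoke_home [629.8 -63.9  67.2]
[599.761454    28.40517328 365.42005666] [ 3.14114353e+00  6.64432864e-04 -1.71003680e-01]
held [ 5.99569069e+02  2.77114779e+01 -1.70064570e-01] 129.95294117647057
real	0m16.005s
user	0m20.563s
sys	0m8.952s
```

View pics/fit.png

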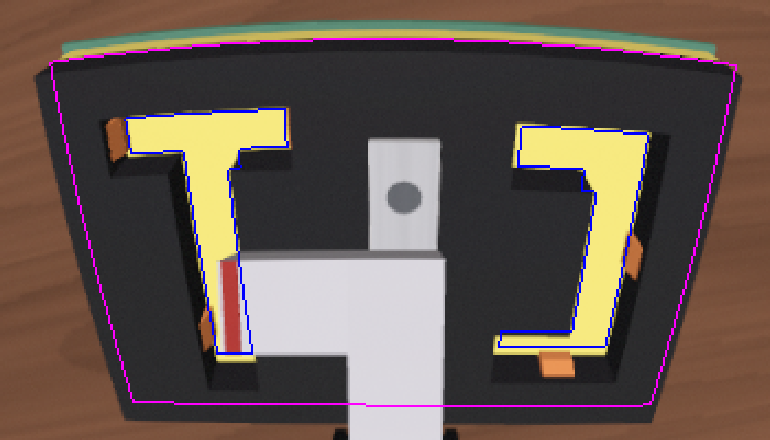

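```bash
cat > ff2.py <<'E'
from h import *
from scipy.optimize import least_squares
W=lambda v,xy,z:(np.c_[xy,np.full(len(xy),z)])@(RZ(v[3])@RY).T+v[:3]
Tg,Ug=dens(grow(T,1.2)),dens(grow(U,1.2))
K=np.array([[80,120],[80,-120],[-80,-120],[-80,120.]])
def solve(p,known,corn,v0,cw=3.,pose_only=True):
    c=lambda v:(proj(p,W(v,K,0))-corn).ravel()
    if pose_only:
        r=least_squares(lambda q:c(q),v0[:4],x_scale=[1,1,1,.005]); print('corner pose',r.x.round(3),r.fun.round(1)); v0=np.r_[r.x,v0[4:]]
    im=p["image"].astype(int); R_,G,B=im[:,:,0],im[:,:,1],im[:,:,2]
    ye=((R_>150)&(G>140)&(B<G-40)).astype(float)
    org=(R_>120)&(G<R_-45)&~(ye>0)
    roi=cv2.dilate((render(p,W(v0,dens(K*.92),0))>.5).astype(np.uint8),np.ones((3,3)))>0
    ok=roi&~known&~cv2.dilate(org.astype(np.uint8),np.ones((5,5))).astype(bool)
    ok[410:]=0
    bl=lambda a,s:cv2.GaussianBlur(a,(0,0),s)
    parts=lambda v:np.clip(sum(render(p,W(v,Q+o,0))*render(p,W(v,Q+o,-20)) for Q,o in((Tg,v[4:6]),(Ug,v[6:8]))),0,1)
    v=np.array(v0,float)
    for s in(4,2,1):
        ys,xs=np.nonzero(cv2.dilate((parts(v)>.1).astype(np.uint8),np.ones((25,25)))>0)
        x0,x1,y0,y1=xs.min(),xs.max(),ys.min(),ys.max()
        g=lambda v:np.r_[bl((parts(v)-ye)*ok,s)[y0:y1,x0:x1].ravel(),cw*c(v)/3]
        r=least_squares(g,v,x_scale=[1,1,1,.005,1,1,1,1],diff_step=None,jac=lambda v:np.stack([(g(v+d)-g(v-d))/(2*h) for d,h in((np.eye(8)[i]*h,h) for i,h in enumerate([.5,.5,.5,.003,.5,.5,.5,.5]))],1),max_nfev=40); v=r.x
    o=p["image"].copy()
    for m,col in((parts(v),(0,0,255)),(render(p,W(v,dens(K),0)),(255,0,255))):
        cn,_=cv2.findContours((m>.5).astype(np.uint8),cv2.RETR_LIST,cv2.CHAIN_APPROX_NONE); cv2.drawContours(o,cn,-1,col,1)
    print(v.round(3),'cost',r.cost,'corners',c(v).round(1),'mismatch px',np.abs((parts(v)-ye)*ok).sum())
    for n,k in(('tee',4),('yoke',6)): print(n+'_home',W(v,v[None,k:k+2],-8).round(1))
    return v,o
if __name__=="__main__":
    p=np.load('w2.npy',allow_pickle=True).item()
    known=np.zeros((420,560),bool); known[148:,190:310]=1; known[232:]=1
    corn=np.array([[37,77],[743,75],[652,423],[127,420]])/2.2+[100,40]
    for cw in(3.,.3):
        v,o=solve(p,known,corn,np.array([650,21,80,-.17,5,68,0,-80.]),cw)
    cv2.imwrite('pics/fit2.png',cv2.resize(o[40:240,100:450,::-1],None,fx=2.2,fy=2.2,interpolation=cv2.INTER_NEAREST)); np.save('foam.npy',v)
E
time python3 ff2.py
```

```text
corner pose [ 6.40877e+02  2.25990e+01  8.42500e+01 -1.72000e-01] [-0.4 -0.2 -0.   0.7  0.3 -0.8 -0.   0.1]
[ 6.40704e+02  2.27040e+01  8.42200e+01 -1.73000e-01  1.38330e+01
  6.65510e+01  6.51000e-01 -8.40910e+01] cost 29.694792449630345 corners [-0.3 -0.1 -0.   1.2  0.1 -0.5 -0.1  0.1] mismatch px 251.7612456747405
tee_home [[667.9  85.5  82.8]]
yoke_home [[630.1 -60.8  77.2]]
corner pose [ 6.40877e+02  2.25990e+01  8.42500e+01 -1.72000e-01] [-0.4 -0.2 -0.   0.7  0.3 -0.8 -0.   0.1]
[ 6.41555e+02  2.30030e+01  8.47380e+01 -1.76000e-01  1.27080e+01
  6.60760e+01 -8.20000e-02 -8.43920e+01] cost 28.014956921897454 corners [-0.9 -1.6 -0.   0.4 -0.2 -0.8 -1.  -0.8] mismatch px 240.62389850057667
tee_home [[667.8  85.4  82.9]]
yoke_home [[630.  -60.7  77.5]]
real	0m8.141s
user	0m22.943s
sys	0m1.611s
```

View pics/fit2.png

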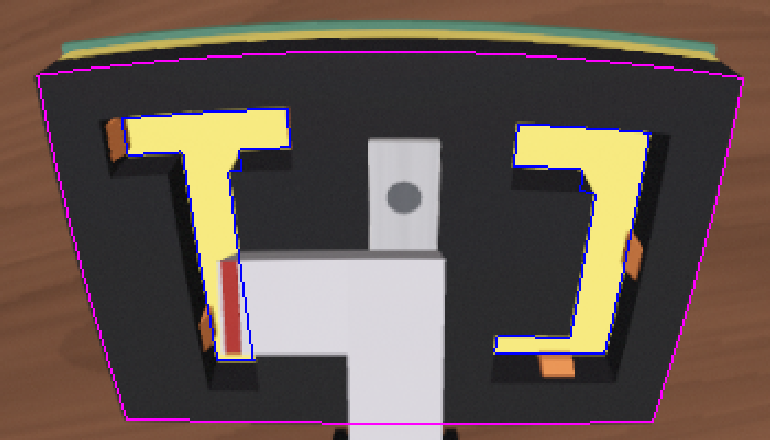

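Request:
{"method": "move_arm", "body": {
  "commands": [
    [[0.25, -0.84, 0], 0, -1],
    [[0.25, -0.84, 0], 0, -1],
    [[0.25, -0.84, 0], 0, -1],
    [[0.25, -0.84, 0], -0.03, -1],
    [[0, 0, -0.5], 0, -1],
    [[0, 0, -0.5], 0, -1],
    [[0, 0, -0.4], 0, -1],
    [[0, 0, -0.2], 0, -1],
    [[0, 0, -0.1], 0, -1],
    [[0, 0, -0.1], 0, -1],
    [[0, 0, -0.1], 0, -1],
    [[0, 0, 0], 0, -1]
  ]
}}

```text
t: 6.0
eef_pos: [629.4, -72.2, 308.9]
tcp_rot: [3.141, 0.002, -0.174]
ft_force: [-5.4, -2.2, 2.2]
opening: 0.227
grip_force: 30.0
```

Request:
{"method": "move_arm", "body": {
  "commands": [
    [[0, 0, -0.1], 0, -1],
    [[0, 0, -0.1], 0, -1],
    [[0, 0, -0.1], 0, -1],
    [[0, 0, -0.1], 0, -1],
    [[0, 0, 0], 0, -1]
  ]
}}

```text
t: 6.42
eef_pos: [629.7, -72.1, 297.1]
tcp_rot: [3.141, 0.0, -0.174]
ft_force: [-3.9, -2.1, 2.1]
opening: 0.23
grip_force: 30.0
```

Request:
{"method": "move_arm", "body": {
  "commands": [
    [[0, 0, -0.06], 0, -1],
    [[0, 0, -0.04], 0, -1],
    [[0, 0, 0], 0, -1]
  ]
}}

```text
t: 6.67
eef_pos: [629.9, -72.0, 294.3]
tcp_rot: [3.141, -0.0, -0.174]
ft_force: [-4.6, -2.3, 2.9]
opening: 0.226
grip_force: 30.0
```

Request:
{"method": "move_arm", "body": {
  "commands": [
    [[0, 0, -0.05], 0, -1],
    [[0, 0, 0], 0, -1]
  ]
}}

```text
t: 6.83
eef_pos: [630.0, -71.9, 292.7]
tcp_rot: [3.141, -0.001, -0.174]
ft_force: [-3.5, -3.2, 3.5]
opening: 0.229
grip_force: 30.0
```

Request:
{"method": "move_arm", "body": {
  "commands": [
    [[0, 0, -0.05], 0, -1],
    [[0, 0, 0], 0, -1]
  ]
}}

```text
t: 7.0
eef_pos: [629.9, -71.9, 292.6]
tcp_rot: [3.141, -0.001, -0.174]
ft_force: [-7.6, -2.9, 14.8]
opening: 0.233
grip_force: 30.0
```

Request:
{"method": "move_arm", "body": {
  "commands": [
    [[-0.2, 0, 0.6], 0, -1],
    [[-0.2, 0, 0.8], 0, -1],
    [[0, 0, 0], 0, -1],
    [[0, 0, 0], 0, -1]
  ]
}}

```text
t: 7.33
eef_pos: [618.1, -71.5, 333.7]
tcp_rot: [-3.142, -0.003, -0.173]
ft_force: [1.0, 0.5, -2.7]
opening: 0.228
grip_force: 30.0
```

```bash
cat > held.py <<'E'
from h import *
import sys
def held(p,P,m,ok,s,dz=-7.,pitch0=25.,fitpitch=True):
    """fit pose of held gauge: v = point offset in tool-yaw frame (x,y), yaw, pitch deg; z tied via pivot 185 below TCP"""
    e=s["eef_pos"]; D=np.c_[dens(P),np.full(len(dens(P)),12.)]
    def place(v):
        a=np.deg2rad(v[3]);Ry=np.array([[np.cos(a),0,-np.sin(a)],[0,1,0],[np.sin(a),0,np.cos(a)]])
        zc=-185+dz*np.cos(a)
        return D@(RZ(v[2])@Ry).T+e+RZ(s["tcp_rot"][2])@np.r_[v[0],v[1],zc]
    bl=lambda a:cv2.GaussianBlur(a,(0,0),1.)
    g=lambda v:bl((render(p,place(v))-m)*ok)[::1].ravel()
    v=np.array([-dz*np.sin(np.deg2rad(pitch0)),0,s["tcp_rot"][2],pitch0]);n=4 if fitpitch else 3
    hs=[.4,.4,.004,.5]
    full=lambda q:np.r_[q,v[n:]]
    jac=lambda q:np.stack([(g(full(q+np.eye(n)[i]*hs[i]))-g(full(q-np.eye(n)[i]*hs[i])))/(2*hs[i]) for i in range(n)],1)
    r=least_squares(lambda q:g(full(q)),v[:n],jac=jac,x_scale=[1,1,.01,1][:n])
    o=p["image"].copy(); cv2.polylines(o,[np.round(proj(p,place(full(r.x)))).astype(np.int32)],True,(0,0,255),1)
    return full(r.x),r.cost,o
from scipy.optimize import least_squares
E
python3 - <<'E'
from held import *
p=wrist(); s=env.state(); im=p["image"].astype(int)
m=((im.min(2)>150)|((im[:,:,0]>140)&(im[:,:,1]<80)&(im[:,:,2]<80))).astype(float)
np.save('w3.npy',p,allow_pickle=True)
ok=np.zeros((420,560),bool); ok[100:238,190:312]=1
v,c,o=held(p,U,m,ok,s); print(v,c,s["eef_pos"],s["tcp_rot"])
print(held(p,U,m,ok,s,fitpitch=False)[:2])
cv2.imwrite('pics/h3.png',cv2.resize(o[60:300,120:440,::-1],None,fx=2.2,fy=2.2))
E
```

```text
[ 6.71258356 -3.93528843 -0.05713427 15.93258151] 785.6893928372307 [618.06340941 -71.49029806 332.57712731] [-3.14148958e+00 -6.77730633e-04 -1.73444868e-01]
(array([12.06936204, -2.67392954, -0.10470377, 25.        ]), np.float64(779.4712838707956))
```

View pics/h3.png

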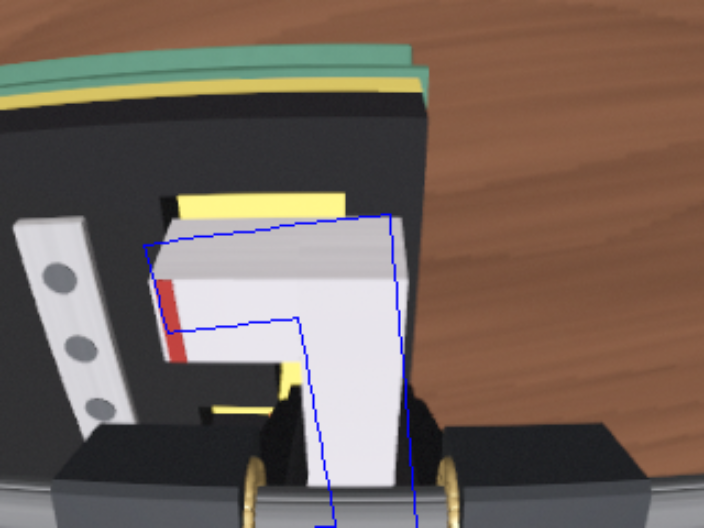

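The gauge is tilted and symmetric in the grip; the fit was fooled by its grey front face. I'll refit with a higher brightness threshold.

```bash
python3 - <<'E'
from held import *
p=np.load('w3.npy',allow_pickle=True).item(); s=env.state(); im=p["image"].astype(int)
print(im[170,240],im[205,275])
m=((im.min(2)>(im[170,240].min()+im[205,275].min())/2)|((im[:,:,0]>140)&(im[:,:,1]<80)&(im[:,:,2]<80))).astype(float)
ok=np.zeros((420,560),bool); ok[157:238,180:232]=1; ok[100:280,232:330]=1; ok[234:]=0
for fp in(True,False):
  v,c,o=held(p,U,m,ok,s,fitpitch=fp); print(v,c)
E
```

```text
[194 190 193] [231 228 235]
[-0.51604415 -1.13527372 -0.179886   24.04722202] 16.42318845202791
[ 0.23424361 -1.24302169 -0.17650875 25.        ] 16.671443317357827
```

Request:
{"method": "move_arm", "body": {
  "commands": [
    [[0.05, 0.46, 0], 0, -1],
    [[0, 0, -0.6], 0, -1],
    [[0, 0, -0.5], 0, -1],
    [[0, 0, -0.25], 0, -1],
    [[0, 0, 0], 0, -1],
    [[0, 0, 0], 0, -1]
  ]
}}

```text
t: 7.88
eef_pos: [619.7, -57.5, 291.6]
tcp_rot: [-3.142, 0.001, -0.173]
ft_force: [0.1, -1.4, -2.1]
opening: 0.228
grip_force: 30.0
```

```bash
python3 - <<'E'
from held import *
p=wrist(); s=env.state(); np.save('w4.npy',p,allow_pickle=True)
print(s["eef_pos"],s["tcp_rot"],s["ft_force"])
save(p,'pics/w4.png',(190,90,390,240),4)
E
```

```text
[619.80272524 -57.65110953 292.27186843] [ 3.14156506e+00  1.82248254e-04 -1.73512625e-01] [-0.04179611 -0.99188115 -1.50451366]
```

View pics/w4.png

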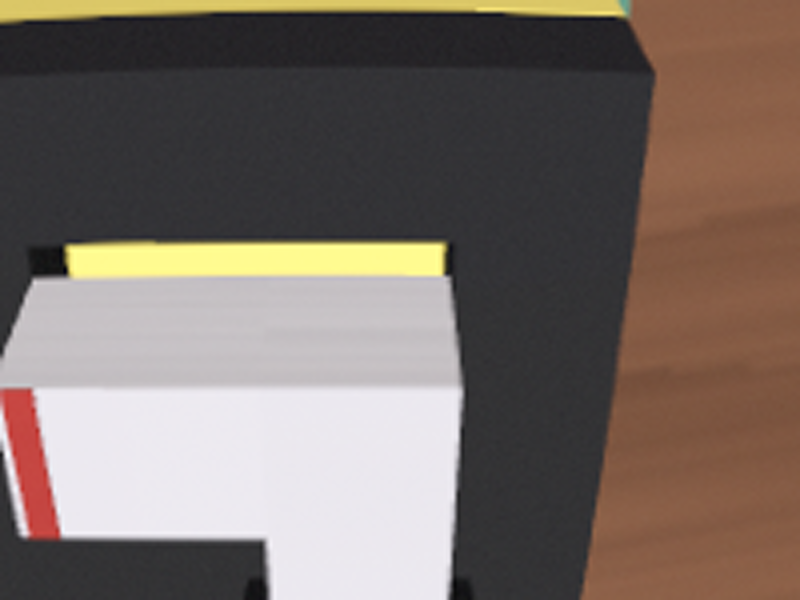

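```bash
python3 - <<'E'
from held import *
p=np.load('w4.npy',allow_pickle=True).item(); v=np.load('foam.npy')
R=RZ(v[3])@RY
def fo(px,z):
    px=(np.array(px,float)+.5)/4-.5+[190,90]
    return (onplane(p,px,n=R[:,2],o=v[:3]+R[:,2]*z)-v[:3])@R
a=fo([[30,244],[452,242]],0)
print('mouth far edge',a.round(2),np.linalg.norm(a[0]-a[1]))
for z in(3,4,5,6,7):
    b=fo([[33,278],[452,276]],z); print(z,b[:,:2].round(2).tolist(),np.linalg.norm(b[0]-b[1]).round(2))
b=fo([[0,388],[462,386]],29);print('top edge',b[:,:2].round(2).tolist())
print(v.round(2))
E
```

```text
mouth far edge [[ 56.32 -42.29  -0.  ]
 [ 56.08 -95.99  -0.  ]] 53.69974682374393
3 [[53.02, -42.87], [52.89, -95.95]] 53.08
4 [[53.62, -43.17], [53.49, -95.86]] 52.69
5 [[54.23, -43.47], [54.09, -95.78]] 52.31
6 [[54.83, -43.76], [54.7, -95.7]] 51.93
7 [[55.44, -44.06], [55.3, -95.61]] 51.55
top edge [[54.65, -44.72], [54.77, -95.45]]
[ 6.4156e+02  2.3000e+01  8.4740e+01 -1.8000e-01  1.2710e+01  6.6080e+01
 -8.0000e-02 -8.4390e+01]
```

Bottom front edge sits at (33..452, 277) and the mouth's far edge at (30..452, 243), about 0.5 mm off in both x and y. I'll correct that and go in along the slope normal.

Request:
{"method": "move_arm", "body": {
  "commands": [
    [[0.02, 0.013, 0], 0, -1],
    [[0.042, -0.007, -0.091], 0, -1],
    [[0.042, -0.007, -0.091], 0, -1],
    [[0.028, -0.005, -0.06], 0, -1],
    [[0, 0, 0], 0, -1]
  ]
}}

```text
t: 8.35
eef_pos: [623.6, -58.1, 284.6]
tcp_rot: [3.142, 0.0, -0.174]
ft_force: [-0.8, 0.9, -3.4]
opening: 0.23
grip_force: 30.0
```

Request:
{"method": "move_arm", "body": {
  "commands": [
    [[0.028, -0.005, -0.06], 0, -1],
    [[0, 0, 0], 0, -1]
  ]
}}

```text
t: 8.52
eef_pos: [624.4, -58.2, 283.0]
tcp_rot: [3.141, 0.0, -0.174]
ft_force: [0.1, -0.0, -3.0]
opening: 0.23
grip_force: 30.0
```

Request:
{"method": "move_arm", "body": {
  "commands": [
    [[0.028, -0.005, -0.06], 0, -1],
    [[0, 0, 0], 0, -1]
  ]
}}

```text
t: 8.68
eef_pos: [625.2, -58.4, 281.2]
tcp_rot: [3.141, 0.0, -0.174]
ft_force: [-0.8, -0.2, -2.5]
opening: 0.229
grip_force: 30.0
```

Request:
{"method": "move_arm", "body": {
  "commands": [
    [[0.028, -0.005, -0.06], 0, -1],
    [[0, 0, 0], 0, -1]
  ]
}}

```text
t: 8.85
eef_pos: [626.0, -58.5, 279.7]
tcp_rot: [3.142, 0.0, -0.174]
ft_force: [-1.6, -0.0, 0.7]
opening: 0.23
grip_force: 32.0
```

Request:
{"method": "move_arm", "body": {
  "commands": [
    [[0, 0, 0], 0, -0.3],
    [[0, 0, 0], 0, -0.3],
    [[0, 0, 0.5], 0, -0.3],
    [[0, 0, 0.4], 0, -1],
    [[-0.24, 0.042, 0], 0, -1],
    [[-0.24, 0.042, 0], 0, -1],
    [[0, 0, 0], 0, -1],
    [[0, 0, 0], 0, -1],
    [[0, 0, 0], 0, -1]
  ]
}}

```text
t: 9.6
eef_pos: [611.5, -56.0, 306.3]
tcp_rot: [3.142, 0.0, -0.174]
ft_force: [0.4, -0.8, 0.4]
opening: 0.018
grip_force: 0.0
```

```bash
python3 - <<'E'
from held import *
p=wrist(); s=env.state(); np.save('w5.npy',p,allow_pickle=True)
print(s["eef_pos"],s["ft_force"],s["opening"])
save(p,'pics/w5.png',(170,70,410,250),3.2)
E
```

```text
[611.64917074 -55.96772785 306.25379051] [-0.53940103 -0.41775005  0.38418642] 0.005173883132090898
```

View pics/w5.png

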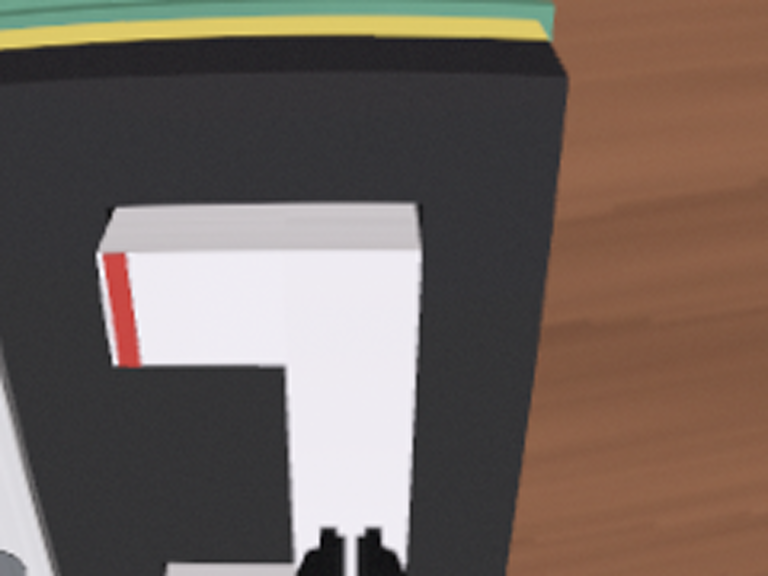

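Request:
{"method": "move_arm", "body": {
  "commands": [
    [[0, 0, -0.4], 0, -1],
    [[0, 0, -0.13], 0, -1],
    [[0.014, -0.002, -0.03], 0, -1],
    [[0.014, -0.002, -0.03], 0, -1],
    [[0, 0, 0], 0, -1]
  ]
}}

```text
t: 10.07
eef_pos: [612.3, -56.1, 288.5]
tcp_rot: [3.141, 0.002, -0.174]
ft_force: [-2.1, 0.6, 0.7]
opening: 0.004
grip_force: 1.2
```

Request:
{"method": "move_arm", "body": {
  "commands": [
    [[0.014, -0.002, -0.03], 0, -1],
    [[0.014, -0.002, -0.03], 0, -1],
    [[0, 0, 0], 0, -1]
  ]
}}

```text
t: 10.32
eef_pos: [613.2, -56.3, 287.3]
tcp_rot: [3.141, 0.0, -0.174]
ft_force: [-3.9, -0.7, 4.0]
opening: 0.005
grip_force: 2.7
```

Request:
{"method": "move_arm", "body": {
  "commands": [
    [[0.014, -0.002, -0.03], 0, -1],
    [[0, 0, 0], 0, -1]
  ]
}}

```text
t: 10.48
eef_pos: [613.7, -56.4, 286.5]
tcp_rot: [3.141, -0.001, -0.174]
ft_force: [-4.1, -1.4, 3.8]
opening: 0.005
grip_force: 2.5
```

Request:
{"method": "move_arm", "body": {
  "commands": [
    [[0.014, -0.002, -0.03], 0, -1],
    [[0.014, -0.002, -0.03], 0, -1],
    [[0, 0, 0], 0, -1]
  ]
}}

```text
t: 10.73
eef_pos: [614.8, -56.6, 284.7]
tcp_rot: [3.141, -0.001, -0.174]
ft_force: [-1.3, -1.5, 5.0]
opening: 0.004
grip_force: 2.9
```

Request:
{"method": "move_arm", "body": {
  "commands": [
    [[0.014, -0.002, -0.03], 0, -1],
    [[0.014, -0.002, -0.03], 0, -1],
    [[0, 0, 0], 0, -1]
  ]
}}

```text
t: 10.98
eef_pos: [615.4, -56.5, 283.0]
tcp_rot: [3.141, -0.0, -0.174]
ft_force: [-5.5, -1.0, 7.7]
opening: -0.001
grip_force: 4.5
```

Request:
{"method": "move_arm", "body": {
  "commands": [
    [[0.014, -0.002, -0.03], 0, -1],
    [[0, 0, 0], 0, -1]
  ]
}}

```text
t: 11.15
eef_pos: [615.7, -56.5, 282.1]
tcp_rot: [3.142, 0.0, -0.174]
ft_force: [-3.9, 1.2, 5.2]
opening: 0.007
grip_force: 3.3
```

Request:
{"method": "move_arm", "body": {
  "commands": [
    [[0.014, -0.002, -0.03], 0, -1],
    [[0.014, -0.002, -0.03], 0, -1],
    [[0, 0, 0], 0, -1]
  ]
}}

```text
t: 11.4
eef_pos: [616.5, -56.6, 279.8]
tcp_rot: [-3.142, 0.001, -0.174]
ft_force: [-4.5, 0.3, 5.2]
opening: 0.003
grip_force: 2.7
```

Request:
{"method": "move_arm", "body": {
  "commands": [
    [[0.014, -0.002, -0.03], 0, -1],
    [[0, 0, 0], 0, -1]
  ]
}}

```text
t: 11.57
eef_pos: [616.9, -56.6, 279.0]
tcp_rot: [-3.141, 0.001, -0.174]
ft_force: [-5.5, 0.7, 5.4]
opening: 0.004
grip_force: 3.8
```

Request:
{"method": "move_arm", "body": {
  "commands": [
    [[0.014, -0.002, -0.03], 0, -1],
    [[0, 0, 0], 0, -1]
  ]
}}

```text
t: 11.73
eef_pos: [617.2, -56.6, 278.4]
tcp_rot: [-3.142, 0.001, -0.174]
ft_force: [-7.6, 2.2, 10.2]
opening: 0.003
grip_force: 6.0
```

Request:
{"method": "move_arm", "body": {
  "commands": [
    [[0.01, -0.002, -0.02], 0, -1],
    [[0, 0, 0], 0, -1]
  ]
}}

```text
t: 11.9
eef_pos: [617.4, -56.7, 278.1]
tcp_rot: [-3.142, 0.001, -0.173]
ft_force: [-9.3, 1.8, 13.2]
opening: 0.004
grip_force: 7.8
```

Request:
{"method": "move_arm", "body": {
  "commands": [
    [[0.01, -0.002, -0.02], 0, -1],
    [[0, 0, 0], 0, -1]
  ]
}}

```text
t: 12.07
eef_pos: [617.6, -56.7, 277.7]
tcp_rot: [-3.142, 0.002, -0.173]
ft_force: [-11.2, 3.0, 16.5]
opening: 0.011
grip_force: 9.6
```

Request:
{"method": "move_arm", "body": {
  "commands": [
    [[0.014, -0.002, -0.03], 0, -1],
    [[0, 0, 0], 0, -1]
  ]
}}

```text
t: 12.23
eef_pos: [617.8, -56.7, 277.2]
tcp_rot: [3.142, 0.002, -0.173]
ft_force: [-13.4, 2.3, 19.7]
opening: 0.008
grip_force: 11.9
```

Request:
{"method": "move_arm", "body": {
  "commands": [
    [[0, 0, 0.8], 0, -1],
    [[-0.9, 0.16, 0.8], 0, -1],
    [[-0.9, 0.16, 0.8], 0, -1],
    [[0, 0, 0], 0, -1],
    [[0, 0, 0], 0, -1]
  ]
}}

```text
t: 12.65
eef_pos: [564.3, -47.3, 349.4]
tcp_rot: [3.141, -0.004, -0.174]
ft_force: [-0.0, 0.0, 0.2]
opening: 0.002
grip_force: 0.0
```

```bash
python3 - <<'E'
from held import *
from ff2 import W
from scipy.optimize import least_squares
p=wrist(); s=env.state(); np.save('w6.npy',p,allow_pickle=True); v=np.load('foam.npy')
print(s["eef_pos"],s["ft_force"])
save(p,'pics/w6.png',(170,60,420,260),3.2)
# fit gauge top plane: v=(dx,dy,dz,yaw,rx,ry) relative to home
im=p["image"].astype(int); m=(im.min(2)>212)|((im[:,:,0]>140)&(im[:,:,1]<80)&(im[:,:,2]<80))
D=np.c_[dens(U),np.full(len(dens(U)),12.)]
def X(q):
    Q=cv2.Rodrigues(np.array([q[4],q[5],q[3]]))[0]
    L=D@Q.T+q[:3]+[v[6],v[7],-8]; return L@(RZ(v[3])@RY).T+v[:3]
roi=cv2.dilate((render(p,X(np.zeros(6)))>.1).astype(np.uint8),np.ones((15,15)))>0; roi[232:]=0
bl=lambda a:cv2.GaussianBlur(a,(0,0),1.)
g=lambda q:bl((render(p,X(q))-m)*roi).ravel()
h=np.array([.4,.4,.6,.005,.008,.008])
jac=lambda q:np.stack([(g(q+np.eye(6)[i]*h[i])-g(q-np.eye(6)[i]*h[i]))/(2*h[i]) for i in range(6)],1)
r=least_squares(g,np.zeros(6),jac=jac,x_scale=h);C=np.linalg.pinv(r.jac.T@r.jac)*r.cost*2/2000
print('rel home (mm, yaw,rx,ry)',r.x.round(3),r.cost,np.sqrt(np.diag(C)).round(3))
E
```

```text
[564.88868639 -47.46088943 348.29646877] [ 0.34396017 -0.78293694 -0.18127889]
rel home (mm, yaw,rx,ry) [-2.371  0.648 -5.462  0.01   0.016  0.039] 25.424832814671063 [0.049 0.024 0.091 0.    0.002 0.001]
```

View pics/w6.png

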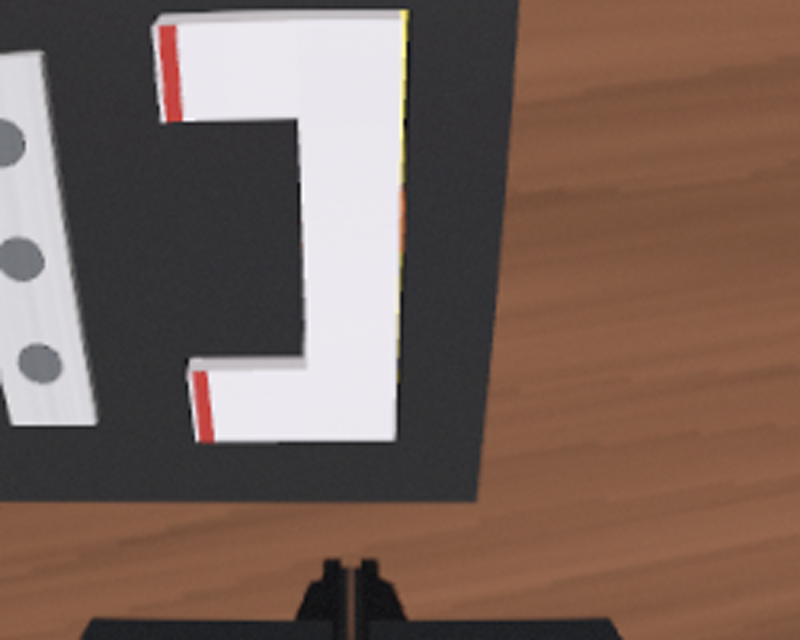

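Request:
{"method": "move_arm", "body": {
  "commands": [
    [[0.47, 0.26, -0.5], 0, -1],
    [[0, 0, -0.9], 0, -1],
    [[0, 0, -0.9], 0, -1],
    [[0, 0, -0.5], 0, -1],
    [[0, 0, 0], 0, -1],
    [[0, 0, 0], 0, -1]
  ]
}}

```text
t: 13.2
eef_pos: [579.4, -39.8, 261.9]
tcp_rot: [3.142, 0.002, -0.174]
ft_force: [-0.1, -0.3, 1.7]
opening: 0.004
grip_force: 0.0
```

Request:
{"method": "move_arm", "body": {
  "commands": [
    [[0.014, -0.002, -0.03], 0, -1],
    [[0, 0, 0], 0, -1]
  ]
}}

```text
t: 13.37
eef_pos: [579.5, -39.8, 262.6]
tcp_rot: [3.141, 0.0, -0.174]
ft_force: [-0.6, -0.4, -0.0]
opening: 0.003
grip_force: 0.0
```

Request:
{"method": "move_arm", "body": {
  "commands": [
    [[0.014, -0.002, -0.03], 0, -1],
    [[0, 0, 0], 0, -1]
  ]
}}

```text
t: 13.53
eef_pos: [579.6, -39.8, 262.2]
tcp_rot: [3.142, -0.0, -0.174]
ft_force: [0.1, 0.9, 0.4]
opening: 0.004
grip_force: 0.0
```

Request:
{"method": "move_arm", "body": {
  "commands": [
    [[0.014, -0.002, -0.03], 0, -1],
    [[0, 0, 0], 0, -1]
  ]
}}

```text
t: 13.7
eef_pos: [579.9, -39.8, 261.4]
tcp_rot: [3.141, -0.0, -0.174]
ft_force: [-0.4, 0.3, -0.5]
opening: 0.006
grip_force: 0.1
```

Request:
{"method": "move_arm", "body": {
  "commands": [
    [[0.014, -0.002, -0.03], 0, -1],
    [[0, 0, 0], 0, -1]
  ]
}}

```text
t: 13.87
eef_pos: [580.3, -39.8, 260.7]
tcp_rot: [3.141, -0.0, -0.174]
ft_force: [-1.9, 0.8, 5.7]
opening: 0.002
grip_force: 2.9
```

Request:
{"method": "move_arm", "body": {
  "commands": [
    [[0.014, -0.002, -0.03], 0, -1],
    [[0, 0, 0], 0, -1]
  ]
}}

```text
t: 14.03
eef_pos: [580.5, -39.9, 260.3]
tcp_rot: [3.141, 0.0, -0.174]
ft_force: [-4.6, 1.2, 11.3]
opening: 0.004
grip_force: 5.8
```

Request:
{"method": "move_arm", "body": {
  "commands": [
    [[0.014, -0.002, -0.03], 0, -1],
    [[0, 0, 0], 0, -1]
  ]
}}

```text
t: 14.2
eef_pos: [580.8, -39.9, 259.8]
tcp_rot: [3.141, 0.0, -0.174]
ft_force: [-7.1, 0.8, 15.3]
opening: 0.002
grip_force: 8.7
```

Request:
{"method": "move_arm", "body": {
  "commands": [
    [[0.014, -0.002, -0.03], 0, -1],
    [[0, 0, 0], 0, -1]
  ]
}}

```text
t: 14.37
eef_pos: [581.1, -39.9, 259.2]
tcp_rot: [3.141, 0.001, -0.173]
ft_force: [-10.1, 0.3, 20.7]
opening: 0.005
grip_force: 11.2
```

Request:
{"method": "move_arm", "body": {
  "commands": [
    [[0, 0, 0.9], 0, -1],
    [[0, 0, 0.9], 0, -1],
    [[0.85, -0.15, 0.2], 0, -1],
    [[0.85, -0.15, 0], 0, -1],
    [[0.86, -0.15, -0.3], 0, -1],
    [[0, 0, -0.3], 0, -1],
    [[0, 0, 0], 0, -1],
    [[0, 0, 0], 0, -1]
  ]
}}

```text
t: 15.03
eef_pos: [657.9, -53.4, 299.0]
tcp_rot: [3.142, 0.002, -0.174]
ft_force: [-0.2, -0.5, 0.5]
opening: 0.002
grip_force: 0.0
```

Request:
{"method": "move_arm", "body": {
  "commands": [
    [[0.014, -0.002, -0.03], 0, -1],
    [[0.014, -0.002, -0.03], 0, -1],
    [[0, 0, 0], 0, -1]
  ]
}}

```text
t: 15.28
eef_pos: [658.7, -53.5, 298.1]
tcp_rot: [3.142, 0.001, -0.173]
ft_force: [-2.4, -0.0, 1.9]
opening: 0.003
grip_force: 1.4
```

Request:
{"method": "move_arm", "body": {
  "commands": [
    [[0.014, -0.002, -0.03], 0, -1],
    [[0.014, -0.002, -0.03], 0, -1],
    [[0, 0, 0], 0, -1]
  ]
}}

```text
t: 15.53
eef_pos: [659.4, -53.6, 297.1]
tcp_rot: [3.141, 0.001, -0.173]
ft_force: [-7.7, 1.5, 11.6]
opening: 0.007
grip_force: 6.9
```

Request:
{"method": "move_arm", "body": {
  "commands": [
    [[0.014, -0.002, -0.03], 0, -1],
    [[0.014, -0.002, -0.03], 0, -1],
    [[0, 0, 0], 0, -1]
  ]
}}

```text
t: 15.78
eef_pos: [660.0, -53.7, 296.3]
tcp_rot: [3.141, 0.001, -0.173]
ft_force: [-12.5, 1.1, 20.4]
opening: 0.004
grip_force: 12.0
```

The yoke's plane is the same at centre and both ends (n·TCP ≈ -10.0 at 24 N), so it's home and flat. On to the T.

Request:
{"method": "move_arm", "body": {
  "commands": [
    [[0, 0, 0.9], 0, -1],
    [[0, 0, 0.9], 0, -1],
    [[-0.64, 0.95, 0], 0.29, 0],
    [[-0.64, 0.95, 0], 0.29, 0],
    [[-0.64, 0.95, 0], 0.29, 0],
    [[-0.64, 0.95, 0], 0.29, 0],
    [[-0.64, 0.95, 0], 0.29, 0],
    [[-0.64, 0.95, 0], 0.29, 0],
    [[-0.64, 0.95, 0], 0.29, 0],
    [[-0.64, 0.95, 0], 0.29, 0],
    [[-0.64, 0.95, 0], 0.29, 0],
    [[-0.64, 0.95, 0], 0.29, 0],
    [[-0.64, 0.95, 0], 0.29, 0],
    [[-0.64, 0.95, 0], 0.29, 0],
    [[0, 0, 0], 0, 0],
    [[0, 0, 0], 0, 0]
  ]
}}

```text
t: 17.12
eef_pos: [429.5, 289.2, 348.5]
tcp_rot: [-3.142, -0.001, 0.108]
ft_force: [0.2, -0.4, -0.6]
opening: 0.501
grip_force: 0.0
```

```bash
cat > tf.py <<'E'
from h import *
p=wrist(); s=env.state(); im=p["image"].astype(int)
np.save('w7.npy',p,allow_pickle=True)
R_,G,B=im[:,:,0],im[:,:,1],im[:,:,2]
blue=(B>R_+50)&(B>90)
n,l,st,c=cv2.connectedComponentsWithStats(blue.astype(np.uint8)); print(st[1:][st[1:,4]>150].tolist())
d=[x for x in search_frame('tee',p)]; print([(x["at"],x["confidence"]) for x in d], s["eef_pos"],s["tcp_rot"])
save(p,'pics/w7.png',s=1.4)
E
python3 tf.py
```

```text
[[218, 130, 69, 122, 3316]]
[([253.5, 166.2], 0.55)] [430.26098532 288.40371306 348.49557403] [-3.14159009e+00 -6.36998899e-04  1.06081504e-01]
```

View pics/w7.png

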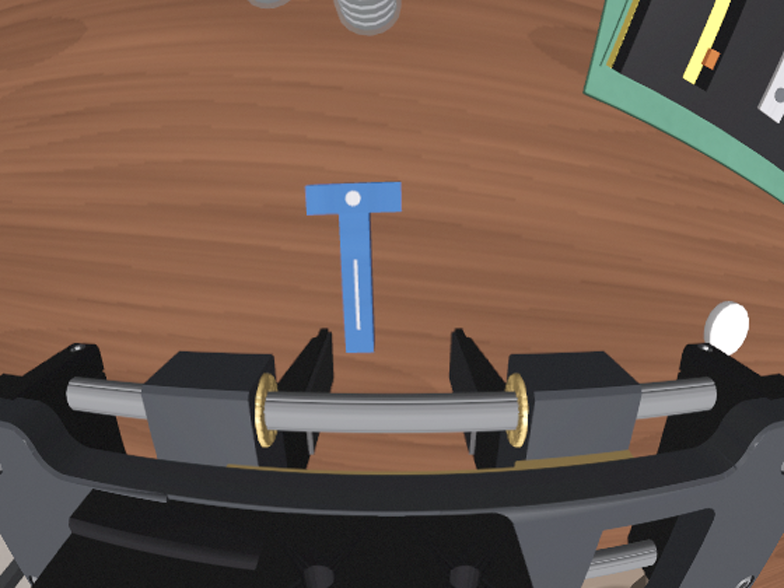

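I've now viewed 12 pictures, two more than the 10 allowed. I'll open no more and go by numbers from here.

```bash
python3 - <<'E'
from h import *
p=np.load('w7.npy',allow_pickle=True).item(); im=p["image"].astype(int)
blue=((im[:,:,2]>im[:,:,0]+40)&(im[:,:,2]>80)).astype(np.uint8)
cn,_=cv2.findContours(blue,cv2.RETR_EXTERNAL,cv2.CHAIN_APPROX_NONE); k=max(cn,key=cv2.contourArea)
m=np.zeros_like(blue); cv2.drawContours(m,[k],-1,1,-1)
s=env.state(); q,e=fit(p,m.astype(float),T,[442,310,.12],flat(24),[8,8,.1])
print(q,e,s["eef_pos"],s["tcp_rot"])
sel=(m>0)&(blue>0); print([np.percentile(im[sel].sum(1),x) for x in(5,50,95)],im[sel].mean(0))
E
```

```text
[4.45315814e+02 3.14415182e+02 1.31808366e-01] 96.24705882352941 [430.7184927  287.83369115 348.41638335] [ 3.14153672e+00 -5.22856812e-04  1.04702782e-01]
[np.float64(404.55), np.float64(433.0), np.float64(443.0)] [ 90.99733096 139.33362989 201.83007117]
```

Request:
{"method": "move_arm", "body": {
  "commands": [
    [[0.49, 0.88, 0], 0.34, 0],
    [[0, 0, -0.9], 0, 0],
    [[0, 0, -0.9], 0, 0],
    [[0, 0, -0.9], 0, 0],
    [[0, 0, -0.9], 0, 0],
    [[0, 0, -0.9], 0, 0],
    [[0, 0, -0.3], 0, 0],
    [[0, 0, 0], 0, 0],
    [[0, 0, 0], 0, 0]
  ]
}}

```text
t: 17.97
eef_pos: [445.9, 314.0, 204.7]
tcp_rot: [3.141, 0.0, 0.131]
ft_force: [0.1, 0.3, -0.4]
opening: 0.501
grip_force: 0.0
```

Request:
{"method": "move_arm", "body": {
  "commands": [
    [[0, 0, 0], 0, -1],
    [[0, 0, 0], 0, -1],
    [[0, 0, 0], 0, -1],
    [[0, 0, 0], 0, -1],
    [[0, 0, 0], 0, -1],
    [[0, 0, 0], 0, -1],
    [[0, 0, 1], 0, -1],
    [[0, 0, 1], 0, -1],
    [[0, 0, 1], 0, -1],
    [[0, 0, 1], 0, -1],
    [[0, 0, 0.7], 0, -1],
    [[0, 0, 0], 0, -1]
  ]
}}

```text
t: 18.97
eef_pos: [445.3, 314.8, 349.3]
tcp_rot: [-3.14, -0.006, 0.132]
ft_force: [0.5, 0.0, -2.1]
opening: 0.208
grip_force: 30.0
```

Request:
{"method": "move_arm", "body": {
  "commands": [
    [[0.93, -0.89, 0], -0.48, -1],
    [[0.93, -0.89, 0], -0.48, -1],
    [[0.93, -0.89, 0], -0.48, -1],
    [[0.93, -0.89, 0], -0.48, -1],
    [[0.93, -0.89, 0], -0.48, -1],
    [[0.93, -0.89, 0], -0.48, -1],
    [[0.93, -0.89, 0], -0.48, -1],
    [[0.93, -0.89, 0], -0.45, -1],
    [[0, 0, 0], 0, -1],
    [[0, 0, 0], 0, -1]
  ]
}}

```text
t: 19.8
eef_pos: [669.1, 99.2, 343.1]
tcp_rot: [3.141, 0.002, -0.175]
ft_force: [-0.8, 0.5, -2.4]
opening: 0.205
grip_force: 30.0
```

Request:
{"method": "move_arm", "body": {
  "commands": [
    [[0, 0, -0.5], 0, -1],
    [[0, 0, -0.3], 0, -1],
    [[0, 0, -0.15], 0, -1],
    [[0, 0, -0.1], 0, -1],
    [[0, 0, -0.1], 0, -1],
    [[0, 0, -0.1], 0, -1],
    [[0, 0, 0], 0, -1]
  ]
}}

```text
t: 20.38
eef_pos: [667.3, 101.8, 307.5]
tcp_rot: [3.141, 0.003, -0.172]
ft_force: [-6.2, -0.4, 3.3]
opening: 0.206
grip_force: 30.0
```

Request:
{"method": "move_arm", "body": {
  "commands": [
    [[0, 0, -0.1], 0, -1],
    [[0, 0, -0.1], 0, -1],
    [[0, 0, 0], 0, -1]
  ]
}}

```text
t: 20.63
eef_pos: [667.4, 101.7, 301.6]
tcp_rot: [3.141, 0.002, -0.172]
ft_force: [-5.0, -1.2, 2.8]
opening: 0.207
grip_force: 30.0
```

Request:
{"method": "move_arm", "body": {
  "commands": [
    [[0, 0, -0.08], 0, -1],
    [[0, 0, -0.05], 0, -1],
    [[0, 0, 0], 0, -1]
  ]
}}

```text
t: 20.88
eef_pos: [667.6, 101.7, 298.0]
tcp_rot: [3.141, 0.002, -0.172]
ft_force: [-5.3, -0.8, 3.8]
opening: 0.208
grip_force: 30.0
```

Request:
{"method": "move_arm", "body": {
  "commands": [
    [[0, 0, -0.05], 0, -1],
    [[0, 0, 0], 0, -1]
  ]
}}

```text
t: 21.05
eef_pos: [667.6, 101.6, 296.6]
tcp_rot: [3.141, 0.001, -0.172]
ft_force: [-4.6, -1.6, 3.9]
opening: 0.208
grip_force: 30.0
```

Request:
{"method": "move_arm", "body": {
  "commands": [
    [[0, 0, -0.04], 0, -1],
    [[0, 0, 0], 0, -1]
  ]
}}

```text
t: 21.22
eef_pos: [667.7, 101.6, 295.7]
tcp_rot: [3.141, 0.001, -0.172]
ft_force: [-6.5, -0.1, 5.4]
opening: 0.208
grip_force: 30.0
```

Request:
{"method": "move_arm", "body": {
  "commands": [
    [[0, 0, -0.04], 0, -1],
    [[0, 0, 0], 0, -1]
  ]
}}

```text
t: 21.38
eef_pos: [667.6, 101.6, 295.7]
tcp_rot: [3.141, 0.0, -0.172]
ft_force: [-9.0, -1.9, 14.9]
opening: 0.209
grip_force: 30.0
```

Request:
{"method": "move_arm", "body": {
  "commands": [
    [[-0.1, 0, 0.5], 0, -1],
    [[-0.24, -0.44, 0], -0.04, -1],
    [[0, 0, 0], 0, -1],
    [[0, 0, -0.2], 0, -1],
    [[0, 0, 0], 0, -1],
    [[0, 0, 0], 0, -1]
  ]
}}

```text
t: 21.88
eef_pos: [658.1, 87.7, 302.1]
tcp_rot: [3.141, 0.001, -0.176]
ft_force: [-0.1, 0.2, -2.2]
opening: 0.207
grip_force: 30.0
```

```bash
cat > t8.py <<'E'
from held import *
p=wrist(); s=env.state(); np.save('w8.npy',p,allow_pickle=True); im=p["image"].astype(int)
print(s["eef_pos"].round(2),s["tcp_rot"].round(4),s["ft_force"].round(1))
blue=((im[:,:,2]>im[:,:,0]+35)&(im[:,:,2]>60))
b=im.sum(2)
h,e=np.histogram(b[blue],bins=16); print(list(zip(e.astype(int),h)))
cols=slice(None)
ys,xs=np.nonzero(blue[:235]); print('bbox',xs.min(),xs.max(),ys.min(),ys.max())
xc=int(np.median(xs))
for dx in(-18,18): print(dx,[tuple(im[y,xc+dx]) for y in range(ys.min()-12,ys.min()+40,2)])
E
python3 t8.py
```

```text
[658.21  87.81 302.31] [ 3.1414e+00  9.0000e-04 -1.7600e-01] [ 0.2 -0.1 -2. ]
[(np.int64(161), np.int64(17)), (np.int64(193), np.int64(4780)), (np.int64(225), np.int64(195)), (np.int64(257), np.int64(103)), (np.int64(289), np.int64(76)), (np.int64(321), np.int64(1594)), (np.int64(353), np.int64(2456)), (np.int64(385), np.int64(190)), (np.int64(417), np.int64(692)), (np.int64(449), np.int64(5593)), (np.int64(481), np.int64(133)), (np.int64(513), np.int64(612)), (np.int64(545), np.int64(79)), (np.int64(577), np.int64(36)), (np.int64(609), np.int64(17)), (np.int64(641), np.int64(8))]
bbox 0 349 0 234
-18 [(np.int64(27), np.int64(27), np.int64(30)), (np.int64(24), np.int64(26), np.int64(26)), (np.int64(25), np.int64(24), np.int64(27)), (np.int64(25), np.int64(26), np.int64(29)), (np.int64(27), np.int64(25), np.int64(28)), (np.int64(27), np.int64(26), np.int64(29)), (np.int64(145), np.int64(101), np.int64(78)), (np.int64(147), np.int64(102), np.int64(78)), (np.int64(146), np.int64(104), np.int64(80)), (np.int64(143), np.int64(100), np.int64(76)), (np.int64(144), np.int64(100), np.int64(76
[... 1180 characters left out ...]
nt64(77)), (np.int64(149), np.int64(104), np.int64(79)), (np.int64(145), np.int64(100), np.int64(75)), (np.int64(146), np.int64(102), np.int64(78)), (np.int64(148), np.int64(103), np.int64(79)), (np.int64(149), np.int64(103), np.int64(79)), (np.int64(147), np.int64(101), np.int64(78)), (np.int64(148), np.int64(104), np.int64(79)), (np.int64(152), np.int64(107), np.int64(82)), (np.int64(152), np.int64(107), np.int64(80)), (np.int64(155), np.int64(109), np.int64(82)), (np.int64(157), np.int64(110), np.int64(83)), (np.int64(158), np.int64(111), np.int64(85)), (np.int64(158), np.int64(110), np.int64(84)), (np.int64(154), np.int64(107), np.int64(82)), (np.int64(155), np.int64(109), np.int64(83))]
```

```bash
cat > t9.py <<'E'
from held import *
p=np.load('w8.npy',allow_pickle=True).item(); s=env.state(); im=p["image"].astype(int); v=np.load('foam.npy')
R=RZ(v[3])@RY
e=s["eef_pos"]; pt=e+RZ(s["tcp_rot"][2])@np.array([.3,-1.2,-192.2])
G=lambda L:np.array(L,float)@R.T+pt
roi=np.zeros((420,560),np.uint8); cv2.fillPoly(roi,[proj(p,G(np.c_[dens(T),np.full(96,12.)])).astype(np.int32)],1)
roi=cv2.dilate(roi,np.ones((17,17)))>0; roi[232:]=0
blue=((im[:,:,2]>im[:,:,0]+35)&(im[:,:,2]>60)); b=im.sum(2)
print('top/front brightness', np.histogram(b[blue&roi],bins=8))
m=(blue&(b>405)&roi).astype(np.uint8)
cn,_=cv2.findContours(m,cv2.RETR_EXTERNAL,cv2.CHAIN_APPROX_NONE); m[:]=0; cv2.drawContours(m,[max(cn,key=cv2.contourArea)],-1,1,-1)
for fp in(True,False): q,c,_=held(p,T,m.astype(float),roi,s,fitpitch=fp); print('held x,y,yaw,pitch',q.round(3),round(c,1))
# edges: front face bottom corners and far mouth edge predicted pixels
print('pred bottom front corners',proj(p,G([[47,32,-12],[47,-32,-12]])).round(1))
M=lambda L:np.array(L,float)@R.T+v[:3]
print('pred mouth far corners',proj(p,M([[v[4]+48.2,v[5]+33.2,0],[v[4]+48.2,v[5]-33.2,0]])).round(1))
c0=proj(p,G([[47,0,-12]]))[0].astype(int)
for dx in(-45,-30,30,45):
    x=c0[0]+dx; print(x,[(y,*map(int,im[y,x])) for y in range(c0[1]-12,c0[1]+24,2)])
E
python3 t9.py
```

```text
top/front brightness (array([  23,   29, 1580,  102, 3545,   21,   13,   19]), array([241., 288., 335., 382., 429., 476., 523., 570., 617.]))
held x,y,yaw,pitch [-3.849 -1.51  -0.176 20.743] 0.4
held x,y,yaw,pitch [-0.894 -1.502 -0.176 25.   ] 9.6
pred bottom front corners [[216.2 170.5]
 [341.3 170.4]]
pred mouth far corners [[215.9 164.2]
 [339.6 164.1]]
233 [(158, 61, 61, 62), (160, 61, 60, 63), (162, 58, 59, 61), (164, 61, 60, 63), (166, 255, 255, 163), (168, 255, 255, 163), (170, 255, 255, 163), (172, 255, 255, 163), (174, 73, 115, 169), (176, 73, 114, 168), (178, 71, 113, 166), (180, 72, 114, 168), (182, 73, 116, 169), (184, 73, 116, 170), (186, 72, 113, 168), (188, 71, 113, 167), (190, 73, 114, 168), (192, 72, 114, 167)]
248 [(158, 61, 60, 65), (160, 61, 60, 62), (162, 60, 60, 62), (164, 178, 166, 92), (166, 255, 255, 163), (168, 255, 255, 163), (170, 255, 255, 163), (172, 255, 255, 163), (174, 71, 114, 170), (176, 73, 115, 170), (178, 71, 113, 168), (180, 72, 113, 168), (182, 73, 116, 168), (184, 72, 115, 169), (186, 73, 114, 169), (188, 73, 114, 167), (190, 71, 112, 168), (192, 71, 112, 167)]
308 [(158, 61, 61, 65), (160, 62, 62, 66), (162, 61, 61, 63), (164, 203, 191, 106), (166, 255, 255, 163), (168, 255, 255, 163), (170, 255, 255, 163), (172, 255, 255, 163), (174, 73, 114, 168), (176, 74, 115, 168), (178, 72, 114, 168), (180, 71, 112, 167), (182, 73, 113, 168), (184, 72, 114, 167), (186, 70, 112, 166), (188, 71, 113, 165), (190, 70, 112, 165), (192, 69, 112, 164)]
323 [(158, 58, 59, 62), (160, 61, 61, 64), (162, 61, 60, 63), (164, 154, 144, 84), (166, 255, 255, 163), (168, 255, 255, 163), (170, 255, 255, 163), (172, 255, 255, 163), (174, 73, 115, 170), (176, 74, 115, 170), (178, 73, 115, 170), (180, 73, 115, 169), (182, 74, 115, 169), (184, 72, 115, 168), (186, 72, 114, 168), (188, 73, 114, 169), (190, 72, 113, 167), (192, 73, 113, 167)]
```

```bash
cat > t10.py <<'E'
from held import *
def free(p,P,m,roi,s,x0):
    e=s["eef_pos"]; d=dens(P); D=np.c_[d,np.full(len(d),12.)]
    def RR(v): a=v[4]; return RZ(v[3])@np.array([[np.cos(a),0,-np.sin(a)],[0,1,0],[np.sin(a),0,np.cos(a)]])
    place=lambda v:D@RR(v).T+e+RZ(s["tcp_rot"][2])@v[:3]
    bl=lambda a:cv2.GaussianBlur(a,(0,0),1.)
    g=lambda v:bl((render(p,place(v))-m)*roi).ravel(); h=np.array([.4,.4,.5,.004,.01])
    jac=lambda q:np.stack([(g(q+np.eye(5)[i]*h[i])-g(q-np.eye(5)[i]*h[i]))/(2*h[i]) for i in range(5)],1)
    r=least_squares(g,x0,jac=jac,x_scale=h); C=np.linalg.inv(r.jac.T@r.jac)
    return r.x,r.cost,np.sqrt(np.diag(C))*.1
if __name__=="__main__":
    exec(open('t9.py').read().split("for fp in")[0])
    for z in(-192.2,-190.):
        x,c,sd=free(p,T,m.astype(float),roi,s,np.array([-2,-1.3,z,-.176,.4])); print(x.round(3),np.rad2deg(x[4]).round(2),round(c,2),sd.round(3))
    a=x[4];RR=RZ(x[3])@np.array([[np.cos(a),0,-np.sin(a)],[0,1,0],[np.sin(a),0,np.cos(a)]])
    pt=e+RZ(s["tcp_rot"][2])@x[:3]
    for L in([47,0,-12],[-73,0,-12],[0,0,0]): print(L,((RR@np.array(L,float)+pt-v[:3])@R-np.r_[v[4:6],0]).round(2))
E
python3 t10.py
```

```text
top/front brightness (array([  23,   29, 1580,  102, 3545,   21,   13,   19]), array([241., 288., 335., 382., 429., 476., 523., 570., 617.]))
[-2.16900e+00 -1.47400e+00 -1.93342e+02 -1.77000e-01  4.18000e-01] 23.93 0.25 [0.07  0.019 0.082 0.    0.002]
[-2.93100e+00 -1.46900e+00 -1.92606e+02 -1.77000e-01  3.93000e-01] 22.52 0.31 [0.073 0.018 0.094 0.    0.002]
[47, 0, -12] [46.2  -0.86  7.71]
[-73, 0, -12] [-73.69  -0.77  12.9 ]
[0, 0, 0] [-0.24 -0.82 21.73]
```

Request:
{"method": "move_arm", "body": {
  "commands": [
    [[0.03, 0.024, 0.01], 0, -1],
    [[0.028, -0.005, -0.06], 0, -1],
    [[0.028, -0.005, -0.06], 0, -1],
    [[0.014, -0.002, -0.03], 0, -1],
    [[0, 0, 0], 0, -1]
  ]
}}

```text
t: 22.35
eef_pos: [661.2, 88.1, 298.4]
tcp_rot: [3.141, 0.001, -0.176]
ft_force: [0.3, -0.2, -2.1]
opening: 0.207
grip_force: 30.0
```

```bash
cat > t11.py <<'E'
from held import *
p=wrist(); s=env.state(); im=p["image"].astype(int); v=np.load('foam.npy'); R=RZ(v[3])@RY
np.save('w9.npy',p,allow_pickle=True); print(s["eef_pos"].round(2),s["ft_force"].round(1))
yel=(im[:,:,0]>200)&(im[:,:,1]>200)&(im[:,:,2]<200)
fr=(im[:,:,2]>im[:,:,0]+50)&(im[:,:,2]>100); frm=fr&(im.sum(2)<400)
def fo(px,z): return (onplane(p,px,n=R[:,2],o=v[:3]+R[:,2]*z)-v[:3])@R-np.r_[v[4:6],0]
M=lambda L:np.array(L,float)@R.T+v[:3]+R@np.r_[v[4:6],0]
c=proj(p,M([[47,30,0],[47,-30,0],[47,0,0]])); x0,x1=int(c[0,0]),int(c[1,0]); yc=int(c[2,1])
fe,me=[],[]
for x in range(x0+6,x1-6,4):
    col=fr[yc-15:yc+25,x]; 
    if col.any():
        y=yc-15+np.argmax(col); fe.append((x,y))
        k=im[yc-20:y,x].sum(1); j=np.nonzero(k>330)[0]
        if len(j): me.append((x,yc-20+j[0]))
fe,me=np.array(fe,float),np.array(me,float)
print('front edge rows',fe[:,1].tolist(),'mouth rows',me[:,1].tolist() if len(me) else None)
if len(me): print('mouth x(foam) ',fo(me-[0,.5],0)[:,0].mean().round(2),'ideal 48.2')
for z in(0,1,2,3): print('front bottom edge x at z',z,fo(fe-[0,.5],z)[:,0].mean().round(2))
# lateral ends just below the front bottom edge
for r in(2,4,6):
    y=int(np.median(fe[:,1]))+r; xs=np.nonzero(frm[y,x0-15:x1+15])[0]+x0-15
    print('front face row',y,'cols',xs.min(),xs.max(),'y foam at z=2',fo([[xs.min()-.5,y],[xs.max()+.5,y]],2)[:,1].round(2))
# mouth lateral ends: dark wall vs foam top is faint; print profile on the rows between
y=int(np.median(fe[:,1]))-2
print(y,[(x,int(im[y,x].sum())) for x in list(range(x0-8,x0+6))+list(range(x1-6,x1+8))])
E
python3 t11.py
```

```text
[661.2   88.09 298.57] [-0.9 -0.8 -2.1]
front edge rows [174.0, 174.0, 174.0, 174.0, 174.0, 174.0, 174.0, 174.0, 174.0, 174.0, 174.0, 174.0, 174.0, 174.0, 174.0, 174.0, 174.0, 174.0, 174.0, 174.0, 174.0, 174.0, 174.0, 174.0, 174.0, 174.0] mouth rows [172.0, 171.0, 171.0, 171.0, 171.0, 171.0, 171.0, 171.0, 171.0, 171.0, 171.0, 171.0, 171.0, 171.0, 171.0, 171.0, 171.0, 171.0, 171.0, 171.0, 171.0, 171.0, 171.0, 171.0, 171.0, 171.0]
mouth x(foam)  48.26 ideal 48.2
front bottom edge x at z 0 46.39
front bottom edge x at z 1 47.06
front bottom edge x at z 2 47.73
front bottom edge x at z 3 48.4
front face row 176 cols 217 342 y foam at z=2 [ 33.1  -33.13]
front face row 178 cols 216 342 y foam at z=2 [ 33.79 -33.27]
front face row 180 cols 215 343 y foam at z=2 [ 34.48 -33.97]
172 [(214, 190), (215, 184), (216, 180), (217, 126), (218, 82), (219, 235), (220, 360), (221, 377), (222, 376), (223, 375), (224, 376), (225, 374), (226, 368), (227, 309), (330, 675), (331, 564), (332, 333), (333, 444), (334, 461), (335, 460), (336, 461), (337, 459), (338, 461), (339, 464), (340, 432), (341, 271), (342, 102), (343, 154)]
```

```bash
cat > t12.py <<'E'
from held import *
p=np.load('w9.npy',allow_pickle=True).item(); s=env.state(); im=p["image"].astype(int); v=np.load('foam.npy'); R=RZ(v[3])@RY
e=s["eef_pos"]; Y=RZ(s["tcp_rot"][2])
def RR(v): a=v[4]; return RZ(v[3])@np.array([[np.cos(a),0,-np.sin(a)],[0,1,0],[np.sin(a),0,np.cos(a)]])
d=dens(T); D=np.c_[d,np.full(len(d),12.)]; fq=np.array([[47,32],[47,-32.]]); 
F=np.vstack([np.linspace([47,32,12],[47,-32,12],15),np.linspace([47,-32,12],[47,-32,-12],6),np.linspace([47,-32,-12],[47,32,-12],15),np.linspace([47,32,-12],[47,32,12],6)])
pl=lambda v,L:L@RR(v).T+e+Y@v[:3]
x0=np.array([-2.2,-1.4,-193.3,-.176,.418])
roi=((render(p,pl(x0,D))+render(p,pl(x0,F)))>0).astype(np.uint8); roi=cv2.dilate(roi,np.ones((15,15)))>0; roi[232:]=0
b=im.sum(2); bl_=(im[:,:,2]>im[:,:,0]+35)&(im[:,:,2]>60)
def fill(m):
    m=m.astype(np.uint8); cn,_=cv2.findContours(m,cv2.RETR_EXTERNAL,cv2.CHAIN_APPROX_NONE); o=np.zeros_like(m); cv2.drawContours(o,[max(cn,key=cv2.contourArea)],-1,1,-1); return o.astype(float)
mt=fill(bl_&(b>405)&roi); ms=fill(bl_&roi)
G=lambda a:cv2.GaussianBlur(a,(0,0),1.)
def g(q):
    t=render(p,pl(q,D)); u=np.maximum(t,render(p,pl(q,F))); return np.r_[G((t-mt)*roi).ravel(),G((u-ms)*roi).ravel()]
h=np.array([.4,.4,.5,.004,.01])
jac=lambda q:np.stack([(g(q+np.eye(5)[i]*h[i])-g(q-np.eye(5)[i]*h[i]))/(2*h[i]) for i in range(5)],1)
for st in([-2.2,-1.4,-193.3,-.176,.418],[0,-1.4,-192,-.176,.436],[-3,-1.4,-192,-.176,.38]):
    r=least_squares(g,np.array(st),jac=jac,x_scale=h); q=r.x; sd=np.sqrt(np.diag(np.linalg.inv(r.jac.T@r.jac)))*.1
    print(q.round(3),np.rad2deg(q[4]).round(2),round(r.cost,2),sd.round(3))
    for L in([47,0,-12],[-73,0,-12],[0,0,0]): print('  ',L,((pl(q,np.array([L],float))[0]-v[:3])@R-np.r_[v[4:6],0]).round(2))
E
python3 t12.py
```

```text
[-1.36400e+00 -1.27600e+00 -1.92061e+02 -1.77000e-01  4.25000e-01] 24.35 6.72 [0.014 0.012 0.032 0.    0.   ]
   [47, 0, -12] [49.32  0.14  4.41]
   [-73, 0, -12] [-70.67   0.2    5.78]
   [0, 0, 0] [ 2.46  0.17 16.95]
[-1.38800e+00 -1.27500e+00 -1.91768e+02 -1.76000e-01  4.22000e-01] 24.17 6.57 [0.014 0.011 0.031 0.    0.   ]
   [47, 0, -12] [49.38  0.16  4.54]
   [-73, 0, -12] [-70.6    0.18   6.28]
   [0, 0, 0] [ 2.56  0.17 17.22]
[-1.35500e+00 -1.28600e+00 -1.91938e+02 -1.76000e-01  4.24000e-01] 24.28 6.43 [0.014 0.012 0.031 0.    0.   ]
   [47, 0, -12] [49.37  0.15  4.47]
   [-73, 0, -12] [-70.62   0.18   5.97]
   [0, 0, 0] [ 2.52  0.16 17.05]
```

Request:
{"method": "move_arm", "body": {
  "commands": [
    [[-0.072, 0.009, -0.033], 0, -1],
    [[0.021, -0.004, -0.045], 0, -1],
    [[0.021, -0.004, -0.045], 0, -1],
    [[0, 0, 0], 0, -1],
    [[0, 0, 0], 0, -1]
  ]
}}

```text
t: 22.82
eef_pos: [660.3, 88.1, 295.0]
tcp_rot: [3.141, 0.0, -0.176]
ft_force: [0.8, -0.2, -1.5]
opening: 0.207
grip_force: 30.0
```

```bash
python3 t11.py | head -8; python3 t12.py | head -4
```

```text
[660.3   88.12 295.08] [ 0.3  0.2 -2.1]
front edge rows [174.0, 174.0, 174.0, 174.0, 174.0, 174.0, 174.0, 174.0, 174.0, 174.0, 174.0, 174.0, 174.0, 174.0, 174.0, 174.0, 174.0, 174.0, 174.0, 174.0, 174.0, 174.0, 174.0, 174.0, 174.0, 174.0] mouth rows [171.0, 170.0, 170.0, 170.0, 170.0, 170.0, 170.0, 170.0, 170.0, 170.0, 170.0, 170.0, 170.0, 170.0, 170.0, 170.0, 170.0, 170.0, 170.0, 170.0, 170.0, 170.0, 170.0, 170.0, 170.0, 170.0]
mouth x(foam)  48.43 ideal 48.2
front bottom edge x at z 0 45.99
front bottom edge x at z 1 46.66
front bottom edge x at z 2 47.33
front bottom edge x at z 3 47.99
front face row 176 cols 217 342 y foam at z=2 [ 32.32 -32.64]
[-1.30900e+00 -1.29200e+00 -1.91911e+02 -1.77000e-01  4.25000e-01] 24.37 6.16 [0.014 0.012 0.031 0.    0.   ]
   [47, 0, -12] [47.15 -0.    1.76]
   [-73, 0, -12] [-7.284e+01  5.000e-02  3.070e+00]
   [0, 0, 0] [ 0.29  0.02 14.27]
```

Request:
{"method": "move_arm", "body": {
  "commands": [
    [[0.028, -0.005, -0.06], 0, -1],
    [[0.028, -0.005, -0.06], 0, -1],
    [[0, 0, 0], 0, -1]
  ]
}}

```text
t: 23.12
eef_pos: [662.0, 87.8, 291.1]
tcp_rot: [3.141, 0.0, -0.176]
ft_force: [-0.5, 0.2, -2.6]
opening: 0.206
grip_force: 30.0
```

Request:
{"method": "move_arm", "body": {
  "commands": [
    [[0.028, -0.005, -0.06], 0, -1],
    [[0, 0, 0], 0, -1]
  ]
}}

```text
t: 23.28
eef_pos: [662.9, 87.6, 289.4]
tcp_rot: [3.141, 0.0, -0.176]
ft_force: [-0.7, 0.5, -2.1]
opening: 0.206
grip_force: 30.0
```

Request:
{"method": "move_arm", "body": {
  "commands": [
    [[0.028, -0.005, -0.06], 0, -1],
    [[0, 0, 0], 0, -1]
  ]
}}

```text
t: 23.45
eef_pos: [663.7, 87.5, 287.6]
tcp_rot: [3.141, 0.0, -0.176]
ft_force: [-0.2, -0.2, -1.9]
opening: 0.207
grip_force: 30.0
```

Request:
{"method": "move_arm", "body": {
  "commands": [
    [[0.028, -0.005, -0.06], 0, -1],
    [[0, 0, 0], 0, -1]
  ]
}}

```text
t: 23.62
eef_pos: [664.6, 87.2, 286.0]
tcp_rot: [3.141, -0.0, -0.176]
ft_force: [-0.9, -1.1, -2.0]
opening: 0.211
grip_force: 30.4
```

Request:
{"method": "move_arm", "body": {
  "commands": [
    [[0, 0, 0], 0, -0.3],
    [[0, 0, 0], 0, -0.3],
    [[0, 0, 0.5], 0, -0.3],
    [[0, 0, 0.4], 0, -1],
    [[-0.36, 0.063, 0], 0, -1],
    [[-0.36, 0.063, 0], 0, -1],
    [[0, 0, 0], 0, -1],
    [[0, 0, 0], 0, -1],
    [[0, 0, -0.3], 0, -1],
    [[0, 0, -0.27], 0, -1],
    [[0, 0, 0], 0, -1]
  ]
}}

```text
t: 24.53
eef_pos: [642.9, 91.0, 293.7]
tcp_rot: [3.141, 0.003, -0.176]
ft_force: [-0.5, 0.1, 0.2]
opening: 0.008
grip_force: 0.0
```

Request:
{"method": "move_arm", "body": {
  "commands": [
    [[0.014, -0.002, -0.03], 0, -1],
    [[0.014, -0.002, -0.03], 0, -1],
    [[0.014, -0.002, -0.03], 0, -1],
    [[0, 0, 0], 0, -1]
  ]
}}

```text
t: 24.87
eef_pos: [644.3, 90.9, 293.3]
tcp_rot: [3.142, -0.0, -0.176]
ft_force: [-0.6, -0.5, 0.2]
opening: 0.007
grip_force: 0.1
```

Request:
{"method": "move_arm", "body": {
  "commands": [
    [[0.014, -0.002, -0.03], 0, -1],
    [[0.014, -0.002, -0.03], 0, -1],
    [[0, 0, 0], 0, -1]
  ]
}}

```text
t: 25.12
eef_pos: [644.9, 90.9, 291.9]
tcp_rot: [-3.141, -0.0, -0.176]
ft_force: [-2.8, 0.5, 4.8]
opening: 0.004
grip_force: 2.6
```

Request:
{"method": "move_arm", "body": {
  "commands": [
    [[0.014, -0.002, -0.03], 0, -1],
    [[0.014, -0.002, -0.03], 0, -1],
    [[0, 0, 0], 0, -1]
  ]
}}

```text
t: 25.37
eef_pos: [645.8, 91.1, 290.2]
tcp_rot: [-3.141, -0.001, -0.176]
ft_force: [-1.6, 2.4, 4.9]
opening: 0.007
grip_force: 2.8
```

Request:
{"method": "move_arm", "body": {
  "commands": [
    [[0.014, -0.002, -0.03], 0, -1],
    [[0.014, -0.002, -0.03], 0, -1],
    [[0, 0, 0], 0, -1]
  ]
}}

```text
t: 25.62
eef_pos: [646.7, 91.4, 288.9]
tcp_rot: [-3.14, -0.001, -0.176]
ft_force: [-2.0, 5.7, 8.0]
opening: 0.005
grip_force: 4.9
```

Request:
{"method": "move_arm", "body": {
  "commands": [
    [[0.014, -0.002, -0.03], 0, -1],
    [[0.014, -0.002, -0.03], 0, -1],
    [[0, 0, 0], 0, -1]
  ]
}}

```text
t: 25.87
eef_pos: [647.5, 91.5, 287.3]
tcp_rot: [-3.14, -0.001, -0.176]
ft_force: [-3.4, 8.3, 10.8]
opening: 0.003
grip_force: 5.8
```

Request:
{"method": "move_arm", "body": {
  "commands": [
    [[0, 0, 0.7], 0, -1],
    [[-0.7, 0.12, 0.7], 0, -1],
    [[-0.7, 0.12, 0.7], 0, -1],
    [[0, 0, 0], 0, -1],
    [[0, 0, 0], 0, -1]
  ]
}}

```text
t: 26.28
eef_pos: [605.2, 97.9, 350.4]
tcp_rot: [-3.141, -0.003, -0.176]
ft_force: [0.5, -0.3, 0.2]
opening: 0.004
grip_force: 0.0
```

```bash
cat > t13.py <<'E'
from held import *
p=wrist(); s=env.state(); im=p["image"].astype(int); v=np.load('foam.npy'); R=RZ(v[3])@RY
np.save('w10.npy',p,allow_pickle=True); print(s["eef_pos"].round(1),s["ft_force"].round(1))
d=dens(T); D=np.c_[d,np.full(len(d),12.)]
F=np.vstack([np.linspace([47,32,12],[47,-32,12],15),np.linspace([47,-32,12],[47,-32,-12],6),np.linspace([47,-32,-12],[47,32,-12],15),np.linspace([47,32,-12],[47,32,12],6)])
H=np.r_[v[4:6],-8]
pl=lambda q,L:(L@cv2.Rodrigues(np.array([q[4],q[5],q[3]]))[0].T+q[:3]+H)@R.T+v[:3]
mouth=render(p,(np.c_[dens(grow(T,1.2)),np.zeros(96)]+np.r_[v[4:6],0])@R.T+v[:3])
x0=np.array([0,0,6.,0,0,0])
roi=cv2.dilate((render(p,pl(x0,D))>0).astype(np.uint8),np.ones((19,19)))>0; roi[234:]=0
b=im.sum(2); bl_=(im[:,:,2]>im[:,:,0]+35)&(im[:,:,2]>60)
def fill(m):
    m=m.astype(np.uint8); cn,_=cv2.findContours(m,cv2.RETR_EXTERNAL,cv2.CHAIN_APPROX_NONE); o=np.zeros_like(m); cv2.drawContours(o,[max(cn,key=cv2.contourArea)],-1,1,-1); return o.astype(float)
print(np.histogram(b[bl_&roi],bins=8))
mt=fill(bl_&(b>405)&roi)
G=lambda a:cv2.GaussianBlur(a,(0,0),1.)
g=lambda q:np.r_[G((render(p,pl(q,D))-mt)*roi).ravel(),q[4:]*8,]
h=np.array([.4,.4,.5,.004,.01,.01])
jac=lambda q:np.stack([(g(q+np.eye(6)[i]*h[i])-g(q-np.eye(6)[i]*h[i]))/(2*h[i]) for i in range(6)],1)
for z in(2,6):
    x0[2]=z; r=least_squares(g,x0,jac=jac,x_scale=h); sd=np.sqrt(np.diag(np.linalg.inv(r.jac.T@r.jac)))*.1
    print('T rel home x,y,z,yaw,rx,ry',r.x.round(3),round(r.cost,2),sd.round(3))
q=r.x
# front-face height at crossbar: rows of top edge and foam edge per column
for yy in(28,14,-14,-28):
    c=proj(p,pl(q,np.array([[47,yy,12.]])))[0]; x=int(round(c[0])); y0=int(round(c[1]))
    col=[(int(b[y,x]),bool(bl_[y,x])) for y in range(y0-14,y0+4)]
    print('y',yy,'front-face px',sum(1 for k,u in col if u and k<405),[k for k,_ in col])
E
python3 t13.py
```

```text
[605.7  97.7 349.3] [ 0.3 -0.3 -0.1]
(array([  71,  142,  137,  471,  275, 5021,   12,   95]), array([141. , 197.5, 254. , 310.5, 367. , 423.5, 480. , 536.5, 593. ]))
T rel home x,y,z,yaw,rx,ry [-1.157  0.331  2.207 -0.    -0.149  0.044] 15.56 [0.032 0.016 0.054 0.    0.001 0.001]
T rel home x,y,z,yaw,rx,ry [-1.269e+00  3.520e-01  1.954e+00 -1.000e-03 -1.430e-01  4.500e-02] 15.8 [0.034 0.016 0.062 0.    0.001 0.001]
y 28 front-face px 3 [178, 174, 179, 181, 182, 181, 178, 177, 182, 177, 181, 257, 332, 369, 432, 443, 441, 444]
y 14 front-face px 4 [179, 172, 181, 184, 175, 182, 178, 183, 180, 180, 206, 324, 327, 342, 404, 429, 429, 429]
y -14 front-face px 5 [182, 179, 183, 177, 182, 183, 177, 182, 178, 210, 325, 321, 327, 322, 363, 422, 426, 427]
y -28 front-face px 6 [176, 182, 184, 178, 180, 180, 180, 190, 272, 326, 322, 321, 324, 347, 410, 434, 435, 434]
```

The right crossbar end (-y) stands about 3.5 mm up (rx ≈ -0.15), so I'll press that end.

Request:
{"method": "move_arm", "body": {
  "commands": [
    [[0.82, -0.39, 0], 0, -1],
    [[0.82, -0.39, 0], 0, -1],
    [[0.83, -0.4, 0], 0, -1],
    [[0, 0, -0.7], 0, -1],
    [[0, 0, -0.6], 0, -1],
    [[0, 0, -0.13], 0, -1],
    [[0, 0, 0], 0, -1],
    [[0, 0, 0], 0, -1]
  ]
}}

```text
t: 27.0
eef_pos: [680.0, 62.3, 305.9]
tcp_rot: [3.141, 0.001, -0.176]
ft_force: [1.3, -0.2, 0.6]
opening: 0.003
grip_force: 0.0
```

Request:
{"method": "move_arm", "body": {
  "commands": [
    [[0.014, -0.002, -0.03], 0, -1],
    [[0.014, -0.002, -0.03], 0, -1],
    [[0, 0, 0], 0, -1]
  ]
}}

```text
t: 27.25
eef_pos: [680.5, 62.3, 305.1]
tcp_rot: [-3.141, -0.001, -0.176]
ft_force: [0.5, -0.3, 0.0]
opening: 0.005
grip_force: 0.0
```

Request:
{"method": "move_arm", "body": {
  "commands": [
    [[0.014, -0.002, -0.03], 0, -1],
    [[0.014, -0.002, -0.03], 0, -1],
    [[0, 0, 0], 0, -1]
  ]
}}

```text
t: 27.5
eef_pos: [681.3, 62.1, 302.6]
tcp_rot: [3.142, -0.0, -0.176]
ft_force: [-0.0, 0.3, 0.5]
opening: 0.003
grip_force: 0.0
```

Request:
{"method": "move_arm", "body": {
  "commands": [
    [[0.014, -0.002, -0.03], 0, -1],
    [[0.014, -0.002, -0.03], 0, -1],
    [[0, 0, 0], 0, -1]
  ]
}}

```text
t: 27.75
eef_pos: [682.2, 61.9, 300.8]
tcp_rot: [3.142, -0.0, -0.176]
ft_force: [0.2, -0.0, 1.6]
opening: 0.005
grip_force: 0.6
```

Request:
{"method": "move_arm", "body": {
  "commands": [
    [[0.014, -0.002, -0.03], 0, -1],
    [[0, 0, 0], 0, -1]
  ]
}}

```text
t: 27.92
eef_pos: [682.5, 61.8, 300.2]
tcp_rot: [3.141, -0.0, -0.176]
ft_force: [-2.6, -1.7, 5.2]
opening: 0.006
grip_force: 2.4
```

Request:
{"method": "move_arm", "body": {
  "commands": [
    [[0.014, -0.002, -0.03], 0, -1],
    [[0, 0, 0], 0, -1]
  ]
}}

```text
t: 28.08
eef_pos: [682.8, 61.8, 299.8]
tcp_rot: [3.141, 0.0, -0.176]
ft_force: [-5.0, -0.9, 8.4]
opening: 0.007
grip_force: 4.7
```

Request:
{"method": "move_arm", "body": {
  "commands": [
    [[0.014, -0.002, -0.03], 0, -1],
    [[0.014, -0.002, -0.03], 0, -1],
    [[0, 0, 0], 0, -1]
  ]
}}

```text
t: 28.33
eef_pos: [683.4, 61.7, 298.9]
tcp_rot: [3.141, 0.0, -0.176]
ft_force: [-8.8, -0.9, 16.6]
opening: 0.002
grip_force: 9.3
```

Request:
{"method": "move_arm", "body": {
  "commands": [
    [[0, 0, 0.9], 0, -1],
    [[-0.85, 0.38, 0.7], 0, -1],
    [[-0.85, 0.38, 0], 0, -1],
    [[-0.85, 0.4, 0], 0, -1],
    [[0, 0, 0], 0, -1],
    [[0, 0, 0], 0, -1]
  ]
}}

```text
t: 28.83
eef_pos: [606.7, 97.1, 345.7]
tcp_rot: [-3.142, -0.001, -0.175]
ft_force: [0.5, -1.0, 0.0]
opening: 0.004
grip_force: 0.0
```

```bash
python3 t13.py
```

```text
[607.5  96.6 345.6] [ 0.6  0.7 -0.6]
(array([  24,  173,  277,  159, 4942,  458,   83,   17]), array([172.  , 225.75, 279.5 , 333.25, 387.  , 440.75, 494.5 , 548.25,
       602.  ]))
T rel home x,y,z,yaw,rx,ry [-1.775 -0.293 -0.588 -0.003  0.007  0.07 ] 19.0 [0.03  0.016 0.053 0.    0.001 0.001]
T rel home x,y,z,yaw,rx,ry [-1.644 -0.422 -0.342 -0.    -0.003  0.068] 18.86 [0.031 0.017 0.057 0.    0.001 0.001]
y 28 front-face px 3 [179, 181, 176, 183, 179, 175, 178, 180, 178, 175, 202, 291, 324, 353, 442, 441, 441, 441]
y 14 front-face px 4 [174, 181, 180, 174, 179, 179, 179, 171, 178, 179, 176, 249, 318, 324, 391, 428, 429, 429]
y -14 front-face px 4 [179, 180, 177, 180, 181, 172, 179, 180, 180, 177, 180, 283, 317, 325, 388, 426, 425, 428]
y -28 front-face px 3 [178, 175, 178, 180, 177, 175, 177, 178, 179, 176, 221, 300, 316, 346, 435, 436, 435, 437]
```

Request:
{"method": "move_arm", "body": {
  "commands": [
    [[-0.05, 0.03, -0.8], 0, -1],
    [[0, 0, -0.9], 0, -1],
    [[0, 0, -0.7], 0, -1],
    [[0, 0, -0.13], 0, -1],
    [[0, 0, 0], 0, -1],
    [[0, 0, 0], 0, -1]
  ]
}}

```text
t: 29.38
eef_pos: [606.5, 97.1, 269.8]
tcp_rot: [3.142, -0.001, -0.176]
ft_force: [-0.6, -0.2, 1.2]
opening: 0.003
grip_force: 0.0
```

Request:
{"method": "move_arm", "body": {
  "commands": [
    [[0.014, -0.002, -0.03], 0, -1],
    [[0.014, -0.002, -0.03], 0, -1],
    [[0, 0, 0], 0, -1]
  ]
}}

```text
t: 29.63
eef_pos: [606.8, 97.2, 268.3]
tcp_rot: [-3.141, -0.001, -0.176]
ft_force: [-0.2, -0.3, -0.6]
opening: 0.004
grip_force: 0.0
```

Request:
{"method": "move_arm", "body": {
  "commands": [
    [[0.014, -0.002, -0.03], 0, -1],
    [[0.014, -0.002, -0.03], 0, -1],
    [[0, 0, 0], 0, -1]
  ]
}}

```text
t: 29.88
eef_pos: [607.5, 97.2, 266.0]
tcp_rot: [-3.142, -0.0, -0.176]
ft_force: [-1.2, -0.0, 4.1]
opening: 0.008
grip_force: 1.5
```

Request:
{"method": "move_arm", "body": {
  "commands": [
    [[0.014, -0.002, -0.03], 0, -1],
    [[0.014, -0.002, -0.03], 0, -1],
    [[0, 0, 0], 0, -1]
  ]
}}

```text
t: 30.13
eef_pos: [608.2, 97.1, 263.8]
tcp_rot: [3.141, 0.0, -0.176]
ft_force: [-1.7, 0.4, 2.8]
opening: 0.007
grip_force: 1.5
```

Request:
{"method": "move_arm", "body": {
  "commands": [
    [[0.014, -0.002, -0.03], 0, -1],
    [[0.014, -0.002, -0.03], 0, -1],
    [[0, 0, 0], 0, -1]
  ]
}}

```text
t: 30.38
eef_pos: [608.9, 97.1, 262.4]
tcp_rot: [3.141, 0.001, -0.176]
ft_force: [-5.0, 0.9, 9.6]
opening: 0.005
grip_force: 5.4
```

Request:
{"method": "move_arm", "body": {
  "commands": [
    [[0.014, -0.002, -0.03], 0, -1],
    [[0, 0, 0], 0, -1]
  ]
}}

```text
t: 30.55
eef_pos: [609.2, 97.0, 262.0]
tcp_rot: [3.142, 0.001, -0.176]
ft_force: [-6.9, 1.5, 13.5]
opening: 0.004
grip_force: 7.9
```

Request:
{"method": "move_arm", "body": {
  "commands": [
    [[0.014, -0.002, -0.03], 0, -1],
    [[0.014, -0.002, -0.03], 0, -1],
    [[0, 0, 0], 0, -1]
  ]
}}

```text
t: 30.8
eef_pos: [609.8, 97.0, 260.9]
tcp_rot: [3.141, 0.001, -0.176]
ft_force: [-12.7, 2.8, 22.0]
opening: 0.004
grip_force: 12.9
```

Request:
{"method": "move_arm", "body": {
  "commands": [
    [[0, 0, 0.9], 0, -1],
    [[0, 0, 0.9], 0, -1],
    [[0, 0, 0.9], 0, -1],
    [[0, 0, 0], 0, -1],
    [[0, 0, 0], 0, -1]
  ]
}}

```text
t: 31.22
eef_pos: [610.5, 96.7, 341.5]
tcp_rot: [-3.141, -0.003, -0.176]
ft_force: [-0.4, 0.0, -0.4]
opening: 0.002
grip_force: 0.0
```

```bash
python3 t13.py
```

```text
[610.3  96.7 340.1] [0.2 0.1 0.1]
(array([  24,   75,  113,  594, 3345, 1940,   12,   87]), array([156.  , 213.75, 271.5 , 329.25, 387.  , 444.75, 502.5 , 560.25,
       618.  ]))
T rel home x,y,z,yaw,rx,ry [-2.473e+00 -2.980e-01 -3.667e+00  1.000e-03 -3.000e-03  1.000e-02] 9.27 [0.027 0.014 0.043 0.    0.001 0.001]
T rel home x,y,z,yaw,rx,ry [-2.460e+00 -2.930e-01 -3.732e+00  2.000e-03 -3.000e-03  8.000e-03] 9.06 [0.031 0.014 0.048 0.    0.001 0.001]
y 28 front-face px 6 [183, 188, 184, 182, 182, 184, 183, 176, 183, 268, 349, 346, 346, 355, 390, 451, 453, 454]
y 14 front-face px 5 [184, 186, 182, 184, 183, 186, 189, 186, 176, 345, 344, 344, 343, 359, 423, 438, 437, 437]
y -14 front-face px 5 [185, 183, 185, 181, 186, 184, 183, 184, 188, 338, 341, 344, 341, 357, 419, 437, 434, 434]
y -28 front-face px 6 [177, 185, 186, 182, 184, 180, 185, 184, 183, 255, 341, 340, 341, 341, 380, 442, 443, 442]
```

Request:
{"method": "move_arm", "body": {
  "commands": [
    [[0.82, -0.145, 0], 0, -1],
    [[0.83, -0.145, 0], 0, -1],
    [[0.83, -0.145, 0], 0, -1],
    [[0, 0, -0.7], 0, -1],
    [[0, 0, -0.5], 0, -1],
    [[0, 0, 0], 0, -1],
    [[0, 0, 0], 0, -1]
  ]
}}

```text
t: 31.85
eef_pos: [684.7, 83.6, 302.6]
tcp_rot: [3.141, 0.003, -0.176]
ft_force: [0.2, -0.3, 0.5]
opening: 0.005
grip_force: 0.0
```

Request:
{"method": "move_arm", "body": {
  "commands": [
    [[0.014, -0.002, -0.03], 0, -1],
    [[0.014, -0.002, -0.03], 0, -1],
    [[0, 0, 0], 0, -1]
  ]
}}

```text
t: 32.1
eef_pos: [685.6, 83.6, 303.2]
tcp_rot: [-3.142, -0.001, -0.176]
ft_force: [-0.2, 0.2, 0.5]
opening: 0.005
grip_force: 0.0
```

Request:
{"method": "move_arm", "body": {
  "commands": [
    [[0.014, -0.002, -0.03], 0, -1],
    [[0.014, -0.002, -0.03], 0, -1],
    [[0, 0, 0], 0, -1]
  ]
}}

```text
t: 32.35
eef_pos: [686.5, 83.4, 300.9]
tcp_rot: [3.142, -0.0, -0.176]
ft_force: [-0.8, -0.2, -0.2]
opening: 0.004
grip_force: 0.0
```

Request:
{"method": "move_arm", "body": {
  "commands": [
    [[0.014, -0.002, -0.03], 0, -1],
    [[0.014, -0.002, -0.03], 0, -1],
    [[0, 0, 0], 0, -1]
  ]
}}

```text
t: 32.6
eef_pos: [687.2, 83.4, 299.7]
tcp_rot: [3.142, 0.0, -0.176]
ft_force: [-3.2, -0.5, 7.6]
opening: 0.0
grip_force: 3.9
```

Request:
{"method": "move_arm", "body": {
  "commands": [
    [[0.014, -0.002, -0.03], 0, -1],
    [[0.014, -0.002, -0.03], 0, -1],
    [[0, 0, 0], 0, -1]
  ]
}}

```text
t: 32.85
eef_pos: [687.8, 83.3, 298.9]
tcp_rot: [3.142, 0.0, -0.176]
ft_force: [-8.4, 0.2, 14.6]
opening: -0.0
grip_force: 8.5
```

Request:
{"method": "move_arm", "body": {
  "commands": [
    [[0.014, -0.002, -0.03], 0, -1],
    [[0, 0, 0], 0, -1]
  ]
}}

```text
t: 33.02
eef_pos: [688.1, 83.3, 298.5]
tcp_rot: [3.142, 0.0, -0.176]
ft_force: [-10.2, -0.2, 19.4]
opening: -0.0
grip_force: 10.9
```

The crossbar and stem lie on one plane, about 4.3 mm above the foam top, which matches 4 mm proud. The yoke was on that same plane. I'll retreat and hand in.

Request:
{"method": "move_arm", "body": {
  "commands": [
    [[0, 0, 0.7], 0, -1],
    [[0, 0, 1], 0, -1],
    [[0, 0, 1], 0, -1],
    [[0, 0, 0], 0, -1],
    [[0, 0, 0], 0, -1],
    [[0, 0, 0], 0, -1]
  ]
}}

```text
t: 33.52
eef_pos: [688.4, 83.1, 376.6]
tcp_rot: [3.141, 0.001, -0.176]
ft_force: [-0.5, -0.4, -1.1]
opening: 0.002
grip_force: 0.0
```

```bash
python3 -c "
from cell import env
print(env.state()['eef_pos'],env.job_done())"
```

```text
the job is handed in; nothing more can be done
[688.37151596  83.12871651 376.63124076] None
```

Both gauges are pressed home and released, and the job was handed in at about 33.5 s; the hand-in returned no verdict, press contact put both tops about 4 mm proud and level, and I viewed 12 pictures instead of the allowed 10.

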